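# Vacuum-pack the cheese portions in the clip-top canister

## Task

The vacuum station is still running from the last batch: press its red stop key first, then put every cheese portion on the counter down inside the steel canister. Shut the lid, swing the red-knobbed wire bail up and over center until it clamps the lid, and only then press the green key again so that it stays down and the red one pops up. Leave the squeeze bottle, mortar and spice jar where they stand.

Things in the scene. Friction and masses are not known exactly. Their poses are not given: they have to be found in the camera images.
- station: Vacuum storage station, fixed: a grey base 200 x 320 x 30 mm (x -100 to 100, y -219 to 101 mm) with an open stainless canister and a black two-key console (x -55 to 55, y -211 to -119 mm, top at z = 52 mm). Origin on the counter under the canister's centre; x runs from the canister's front (bail side) to its back (lid hinge side), y away from the console, z up.
- canister_floor (a point): Centre of the canister's inner floor, 34 mm above the counter. The canister measures 112 (x) x 158 (y) mm outside, 104 x 150 mm inside, walls 4 mm; its rim is 82 mm above the counter.
- lid (a joint): White canister lid, hinge angle in rad: 0 = shut on the rim, grows as it opens; starts at 1.75 to 1.95, leaning back past upright. Plate 116 x 162 x 10 mm, 0.15 kg; it stays where it is left above about 1.0 rad, below that it sinks shut in a few seconds; can be pushed from behind. A blue sprung crown bar, 112 mm long along y, stands 10.5 mm out of its outer face, 98 mm from the hinge line.
- lid_hinge (a point): Middle of the lid's hinge line, which runs along station y at the back rim (station x = 58, z = 82 mm).
- lid_edge (a point): Middle of the lid's free edge (the edge away from the hinge), 116 mm from the hinge line.
- bail (a joint): Wire bail clasp, swing angle in rad: 0 = level, straight out to the front (station -x), grows as it swings up; at 1.57, upright, its cross wire presses the shut lid's crown down 2 mm (up to about 8 N of push at the knob); 1.84 = its stop, clamped over center. Range -0.4 to 1.84, starts at -0.2 to 0.35. Stays where it is left; the crown keeps it from swinging back.
- bail_pivot (a point): Middle of the bail's pivot line, which runs along station y (station x = -40, z = 57 mm). The bail is of 5 mm wire: arms at y = +-86 mm, cross wire 46 mm from the pivot line.
- bail_knob (a point): Centre of the bail's red knob, 74 mm from the pivot line: a cylinder 16 mm in diameter, 24 mm long along station y, held 28 mm outside the cross wire by a short stem; it can be pinched across its 24 mm length and turns in the grip while the bail is swung in an arc.
- key_red (a joint): Stop key, travel in m: 0 = up, 0.008 = fully down. The two keys are interlocked: exactly one stays down; pressing the other all the way (about 4 N, it snaps down half way) makes the one that was down pop up.
- key_green (a joint): Vacuum key, travel in m as for the red key; it is the one that is down at the start.
- key_red_top (a point): Centre of the red key's top face, 40 (x) x 30 (y) mm; 67 mm above the counter when up. The keys stand side by side along station y, 40 mm apart, at station x = 0: red at y = -145 mm, next to the canister, green at y = -185 mm.
- key_green_top (a point): Centre of the green key's top face, 40 (x) x 30 (y) mm; 67 mm above the counter when up. The keys stand side by side along station y, 40 mm apart, at station x = 0: red at y = -145 mm, next to the canister, green at y = -185 mm.
- cheese1: Portion of firm cheese, a pale yellow block 40 (x) x 28 (y) x 36 (z) mm with a brown rind underneath, about 50 g; origin at the centre of its underside. May be absent.
- cheese2: Portion of firm cheese, a pale yellow block 40 (x) x 28 (y) x 36 (z) mm with a brown rind underneath, about 50 g; origin at the centre of its underside. May be absent.
- cheese3: Portion of firm cheese, a pale yellow block 40 (x) x 28 (y) x 36 (z) mm with a brown rind underneath, about 50 g; origin at the centre of its underside. May be absent.
- cheese4: Portion of firm cheese, a pale yellow block 40 (x) x 28 (y) x 36 (z) mm with a brown rind underneath, about 50 g; origin at the centre of its underside. May be absent.
- squeeze_bottle: Bystander: amber squeeze bottle with white nozzle, 60 mm in diameter, 200 mm high; origin under its centre.
- mortar: Bystander: dark stone mortar, 124 mm in diameter, 85 mm high; origin under its centre.
- spice_jar: Bystander: green spice jar with steel cap, 50 mm in diameter, 85 mm high; origin under its centre.
Things that resemble listed ones, but are neither listed nor needed, are in the scene too. What is shaped like the cheese1 but black or blue is not meant. Leave any blue or pink look-alike of the cheese3 alone.

How it is judged:
By the outcome, as a careful person would: the job done as asked, in the order asked, and still so for the second after the job is handed in, with the robot touching nothing.
Of cheese1, cheese2, cheese3, cheese4 only 2 to 4 are there at a start; the rules pass over those that are not, and their reading is None.
At some moment in a run one of cheese1, cheese2, cheese3, cheese4 may be knocked a few centimetres aside while the robot is not near it.
Once in a run the grip may slacken for a moment while it holds something.
It also fails if it takes over 210 s, if anything falls off the work surface, if the arm or the gripper's body presses on something with over 40 N, if the wrist force passes 120 N, or if a joint passes its speed limit or range.

## Robot

A 6-joint arm with a two-finger parallel gripper is mounted at the origin on the work surface. World frame = base frame: x ahead of the robot, y to its left, z up, the work surface at z = 0. Lengths are in m, angles in rad, forces in N, time in s.
With the tool pointing down it reaches from about 0.325 to 0.9 m from the base axis. Payload 3.5 kg.
Tool frame: the origin (TCP) lies midway between the tips of the shut fingers; the grasp point (between the pads) lies env.pinch_z behind it (env.pinch_z is the distance from the TCP to the grasp point, in m); z points along the fingers, y is the direction in which the jaws open and shut (so a half turn about z gives the same grasp; the last joint's range is limited). The gripper opens to 85 mm and grips with 20 to 120 N. Pads are 22 mm wide; open, the fingers measure 114 mm over their backs; the gripper's body (76 mm by 85 mm) begins 54 mm behind the grasp point. The pads swing forward as they close: fully open they stand 13 mm farther back than shut.
Start: joints at [-1.334, 0.276, -0.026, 1.268, 0, 1.467], TCP at [0.208, -0.589, 0.231] pointing down, gripper open.
Joint ranges: [-3.12, 3.12], [-0.85, 1.88], [-1.08, 1.24], [-1.95, 2.15], [-1.57, 1.53], [-3.14, 3.14]. Speed limits (rad/s): [2.57, 2.57, 3.14, 3.14, 3.14, 3.14].

## Interface

Orientations are given as a unit quaternion [x, y, z, w].
In Python, from plant import env, optics, workorder gives the robot as it stands.
- The arm moves only by the shell command python3 -m creep 'ROWS' [OPENING]. ROWS is JSON, a list of rows, each a list of 6 numbers: the shift along the world's x, y, z as a fraction of full scale, then the turn, a rotation vector about the world's x, y, z as a fraction of full scale. A call has 1 to 8 rows; each row is the pose to reach, as a shift and turn from the pose commanded when the call began; what a row does not reach only later rows make up. Full scale, the value 1, is 20 cm for a shift and 60 degrees for a turn. A row lasts 1/12 s, in which the tool goes at most 41.7 mm and 7.16 degrees, less where a joint would pass 70% of its speed; a pose out of reach is approached as far as the arm can. A call with a number of a shift or a turn outside -1 to 1 is refused whole. A call with a gripper value outside its range is refused whole. OPENING is the opening, from 0 (shut) to 1 (fully open), set as the call begins (- or left out, the last holds). The fingers move at their own pace and stop on an object; the grip force is fixed at half the most. Time passes only in rows, so rows that repeat a pose let the fingers close. It gives the time, the measured TCP pose, the force and the opening at its end, in the units of the state.
- env.observe(): the state, without advancing time (a new reading comes with each control period).
- optics.get_image(name): name is "scene" or "top" or "wrist"; returns (picture, depth): 420x560x3 uint8, blue, green, red; 420x560 float32, m along the optical axis (not along the pixel's ray), 0 where there is no reading.
- optics.camera_params(name): a dict with "fx", "fy", "cx", "cy" (pixels), "rvec" (rotation vector, rad) and "tvec" (3), from world to camera coordinates, as OpenCV has them. Camera axes: x right, y down, z forward; pixel columns grow to the right and rows downward; lengths in m; the calibration is good to about 2 mm. A picture is of the moment at which its call begins: read the wrist's pose just before it. camera_params takes no time and is no camera call; for the wrist camera it gives the pose at the moment of the call.
- workorder.close_job(): hands the job in, once; it reports no verdict.
The state is a dict: "clock": time; "qpos": joint angles; "qd": joint speeds; "joint_torque": joint torques, N m; "position": TCP position; "eef_rot": TCP orientation; "contact_force": force on the tool from outside, world axes, zero at the start; "torque": the same for the moment, N m; "width": opening from 0.0 (shut) to 1.0 (fully open).
Only numpy, scipy, OpenCV 4.12 (cv2) and the standard library are available. Lean on these libraries where they do the work, as an engineer would, in place of code of your own. Each camera call takes 0.05 s, during which the arm holds its last target.

## Working session

There is one attempt and no reset: what is moved stays moved. The work goes in short steps, Python scripts to look and compute and a shell command to move; the robot and the scene stay as the last step left them, time stands still between calls to the robot, and variables do not carry over. Pictures are saved under pics/ and viewed, and the job is handed in when it is done.

```bash
ls; mkdir -p pics; python3 - <<'E'
from plant import env, optics, workorder
import cv2
s=env.observe(); print({k:s[k] for k in('clock','position','eef_rot','width','contact_force')}, env.pinch_z)
for n in('scene','top','wrist'):
    im,d=optics.get_image(n); cv2.imwrite(f'pics/a_{n}.png',im)
    p=optics.camera_params(n); print(n,p)
E
```

```text
pics
{'clock': 0.0, 'position': array([ 0.20811427, -0.58850862,  0.23012487]), 'eef_rot': array([ 9.85601295e-01,  1.69082287e-01, -8.19640934e-05, -1.12297674e-03]), 'width': 0.9968464981781948, 'contact_force': array([-0.46357385, -0.0410436 , -1.16288988])} 0.0187
scene {'fx': 427.4103152503912, 'fy': 427.4103152503912, 'cx': 288.67522883500106, 'cy': 206.57577676970408, 'rvec': array([ 2.38001432,  1.11363264, -0.32319592]), 'tvec': array([-0.30991915, -0.34466179,  1.31707929])}
top {'fx': 426.98005455265053, 'fy': 426.98005455265053, 'cx': 281.3838726871721, 'cy': 206.48196081104516, 'rvec': array([ 2.18795355, -2.17996521,  0.09736172]), 'tvec': array([-0.06216395,  0.56626107,  1.37989586])}
wrist {'fx': 370.0384637416205, 'fy': 370.0384637416205, 'cx': 282.12171981781734, 'cy': 209.66343642987258, 'rvec': array([-2.37186286,  1.67733716,  0.23977683]), 'tvec': array([-0.62404777, -0.03440949,  0.38041821])}
```

View pics/a_scene.png

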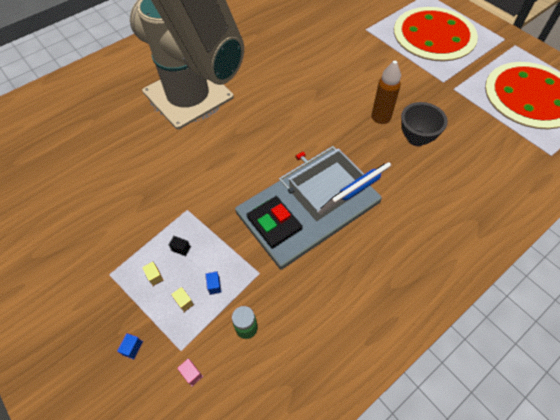

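View pics/a_top.png

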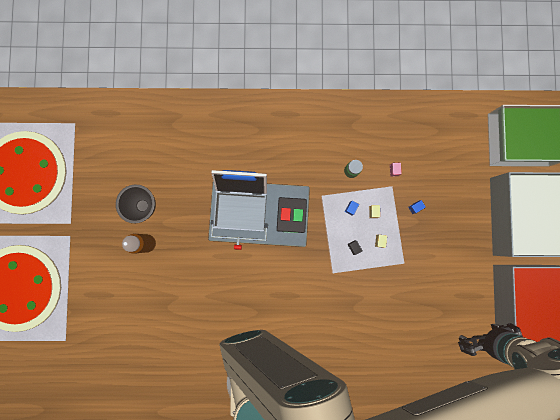

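View pics/a_wrist.png

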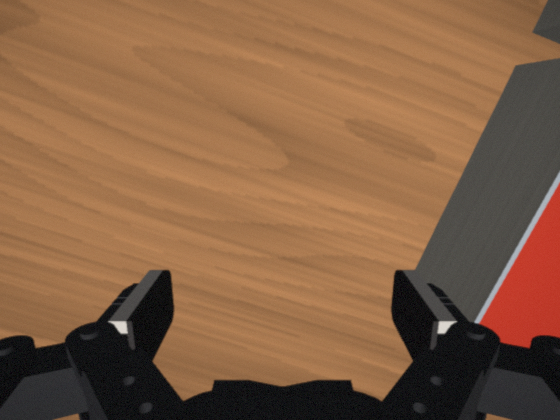

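Scene: candidates for cheese in the top picture are yellow (375,211) and (382,241), with look-alikes black (355,247), blue (352,208) and (417,207), and pink (396,169). I choose the two yellow ones. Next I'll check that in a close crop and measure.

```bash
cat > h.py <<'E'
from plant import env, optics
import cv2, numpy as np
from scipy.spatial.transform import Rotation as R
def look(n):
    p=optics.camera_params(n); im,d=optics.get_image(n)
    K=np.array([[p['fx'],0,p['cx']],[0,p['fy'],p['cy']],[0,0,1]])
    Rm=cv2.Rodrigues(p['rvec'])[0]; t=np.array(p['tvec']).ravel()
    v,u=np.mgrid[:420,:560]
    c=np.stack([(u-K[0,2])/K[0,0]*d,(v-K[1,2])/K[1,1]*d,d],-1)
    W=(c-t)@Rm
    W[d<=0]=np.nan
    return im,W,(K,p['rvec'],t)
def proj(cam,pts):
    return cv2.projectPoints(np.array(pts,float).reshape(-1,3),cam[1],cam[2],cam[0],None)[0].reshape(-1,2)
def blobs(im,W,lo,hi,zmin=-.01,zmax=.3,amin=15):
    hsv=cv2.cvtColor(im,cv2.COLOR_BGR2HSV)
    m=cv2.inRange(hsv,np.array(lo),np.array(hi))
    n,l,st,ce=cv2.connectedComponentsWithStats(m)
    out=[]
    for i in range(1,n):
        if st[i,4]<amin: continue
        P=W[l==i]; P=P[~np.isnan(P[:,0])]
        P=P[(P[:,2]>zmin)&(P[:,2]<zmax)]
        if len(P)<10: continue
        out.append((ce[i].round(0),st[i,4],P,l==i))
    return out
Y=((22,60,120),(35,255,255)); RED=((0,180,120),(6,255,255)); GRN=((50,150,80),(80,255,255)); 
E
python3 - <<'E'
from h import *
im,W,cam=look('top')
s,Ws,cs=look('scene')
a=cv2.resize(im[150:280,320:440],None,fx=3.3,fy=3.3,interpolation=cv2.INTER_CUBIC)
b=cv2.resize(im[160:260,200:320],None,fx=3.3,fy=3.3,interpolation=cv2.INTER_CUBIC)
c=np.zeros((a.shape[0],a.shape[1]+b.shape[1],3),np.uint8); c[:,:a.shape[1]]=a; c[:b.shape[0],a.shape[1]:]=b
cv2.imwrite('pics/crop1.png',c)
cv2.imwrite('pics/crop2.png',np.hstack([cv2.resize(s[190:350,100:300],None,fx=2,fy=2),cv2.resize(s[140:280,220:400],(400,320))]))
for n,i,w in(('top',im,W),('scene',s,Ws)):
  for c,k in(('Y',Y),('R',RED),('G',GRN)):
    for ce,a,P,m in blobs(i,w,*k):
        zt=np.percentile(P[:,2],90); T=P[P[:,2]>zt-.004]
        r=cv2.minAreaRect((T[:,:2]*1000).astype(np.float32))
        print(n,c,ce,a,T.mean(0).round(4),[np.round(x,1) for x in r])
  # grey base top z~.03
  M=(w[...,2]>.025)&(w[...,2]<.035); 
  P=w[M]; P=P[(abs(P[:,0]-.6)<.3)&(abs(P[:,1])<.35)]
  print(n,len(P),[np.round(x,1) for x in cv2.minAreaRect((P[:,:2]*1000).astype(np.float32))])
E
```

```text
top Y [376. 210.] 79 [ 0.5557 -0.3674  0.0388] [array([ 553.3, -366.5]), array([36.2, 22.2]), np.float64(0.3)]
top Y [383. 241.] 79 [ 0.4547 -0.3876  0.0395] [array([ 454.1, -387.7]), array([20.1, 33.6]), np.float64(84.5)]
top Y [ 43. 253.] 15 [0.4082 0.7144 0.0138] [array([410.1, 717.4]), array([52.5,  4. ]), np.float64(51.8)]
top Y [ 39. 323.] 15 [0.1854 0.7221 0.0146] [array([186. , 720.9]), array([ 2.3, 39.2]), np.float64(33.3)]
top R [ 26. 172.] 2925 [0.6776 0.7849 0.0172] [array([680.2, 777.6]), array([227.6, 187.1]), np.float64(2.9)]
top R [285. 214.] 109 [ 0.5395 -0.0727  0.0691] [array([538.9, -71.5]), array([25.3, 38.1]), np.float64(89.4)]
top R [238. 247.] 35 [0.4347 0.0779 0.0658] [array([434.5,  78.8]), array([22.5,  9.1]), np.float64(76.2)]
top R [ 22. 288.] 2756 [0.3003 0.7782 0.017 ] [array([301.6, 766.7]), array([225.5, 166.8]), np.float64(3.2)]
top R [538. 303.] 3015 [ 0.2685 -0.8476  0.0969] [array([ 261.4, -848. ]), array([139.7, 219.8]), np.float64(88.9)]
top G [542. 127.] 627 [ 0.825  -0.8931  0.0831] [array([ 800.1, -867.2]), array([160.6, 168.8]), np.float64(0
[... 2628 characters left out ...]
8352 0.0193] [array([615.7, 835.4]), array([17.7, 14.1]), np.float64(6.7)]
scene G [549.  81.] 24 [0.6845 0.8728 0.0191] [array([684.6, 873.2]), array([17.2, 19.6]), np.float64(7.7)]
scene G [508.  89.] 25 [0.6262 0.7458 0.0195] [array([626.2, 746. ]), array([17.9, 14.1]), np.float64(53.9)]
scene G [557. 102.] 18 [0.7514 0.8099 0.0195] [array([751.3, 809.6]), array([12.3, 12.9]), np.float64(35.1)]
scene G [528. 107.] 28 [0.7073 0.7285 0.0197] [array([706.4, 728.9]), array([19. , 15.1]), np.float64(67.8)]
scene G [267. 222.] 204 [ 0.5387 -0.1122  0.0608] [array([ 538.3, -111.8]), array([30. , 40.7]), np.float64(85.8)]
scene 4240 [array([579.5, -79.4]), array([498.9, 299.4]), np.float64(86.6)]
```

View pics/crop1.png

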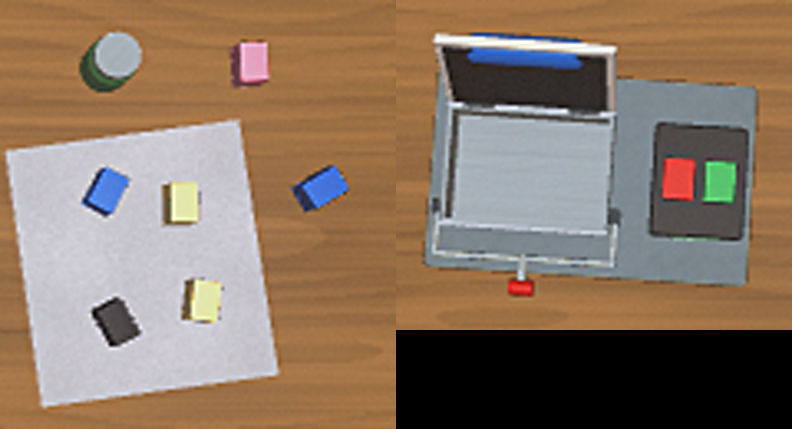

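View pics/crop2.png

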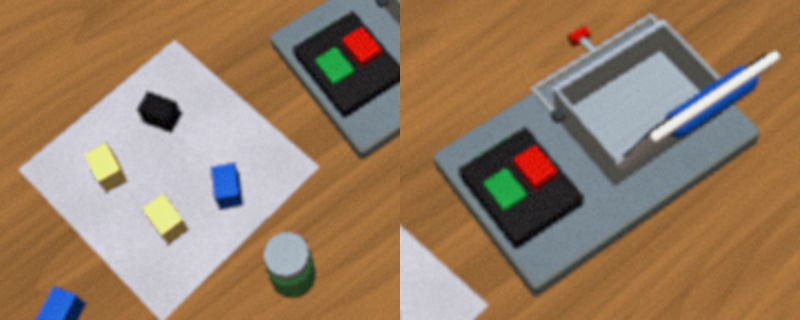

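Crop: there are exactly two pale yellow portions, at scene pixels (151,271) and (181,297). The blue, black and pink blocks are clearly different. From the red key and knob, the station origin is about (0.549, 0.072) with yaw about -3.3°. Next is the red key, with the fingers shut.

```bash
python3 -m creep '[[0.1,0.15,0,0,0,-0.07],[0.2,0.3,0,0,0,-0.14],[0.3,0.45,0,0,0,-0.21],[0.4,0.6,0,0,0,-0.28],[0.48,0.72,0,0,0,-0.34],[0.555,0.86,0,0,0,-0.38],[0.555,0.86,0,0,0,-0.38]]' 0
python3 -m creep '[[0.1,0.15,0,0,0,0],[0.2,0.3,0,0,0,0],[0.3,0.45,0,0,0,0],[0.4,0.6,0,0,0,0],[0.48,0.72,0,0,0,0],[0.555,0.86,0,0,0,0],[0.555,0.86,0,0,0,0]]'
python3 -m creep '[[0.1,0.15,0,0,0,0],[0.2,0.3,0,0,0,0],[0.3,0.45,0,0,0,0],[0.4,0.6,0,0,0,0],[0.48,0.72,0,0,0,0],[0.555,0.86,0,0,0,0],[0.555,0.86,0,0,0,0]]'
python3 - <<'E'
from h import *
im,W,cam=look('wrist'); cv2.imwrite('pics/w1.png',im)
s=env.observe(); print(s['clock'],s['position'],s['qpos'].round(2),R.from_quat(s['eef_rot']).as_matrix().round(3), 'cam', -cv2.Rodrigues(cam[1])[0].T@cam[2])
for c,k in(('R',RED),('G',GRN)):
    for ce,a,P,m in blobs(im,W,*k):
        print(c,ce,a,P.mean(0).round(4),cv2.minAreaRect((P[:,:2]*1000).astype(np.float32)))
E
```

```text
clock: 0.83
position: [0.3207, -0.4123, 0.2311]
eef_rot: [1.0, -0.027, 0.0, -0.002]
contact_force: [-0.2, -0.5, -0.6]
width: 0.005
clock: 1.42
position: [0.4318, -0.2416, 0.2313]
eef_rot: [1.0, -0.026, 0.0, -0.001]
contact_force: [0.2, -0.2, -0.7]
width: -0.001
clock: 2.0
position: [0.5436, -0.0702, 0.2313]
eef_rot: [1.0, -0.027, 0.001, -0.001]
contact_force: [-0.0, -0.4, 0.6]
width: -0.0
2.05 [ 0.54234239 -0.07201968  0.23113192] [-0.25  0.14 -0.2   1.23 -0.    2.95] [[ 0.999 -0.054  0.   ]
 [-0.054 -0.999 -0.   ]
 [ 0.     0.    -1.   ]] cam [ 0.61505733 -0.07413825  0.37430889]
R [284. 199.] 758 [ 0.5367 -0.071   0.0672] ((542.2564697265625, -70.93702697753906), (29.263347625732422, 39.06178665161133), 86.7962417602539)
R [130. 305.] 316 [0.4393 0.0802 0.0622] ((437.67572021484375, 80.26919555664062), (23.213293075561523, 14.919480323791504), 86.24601745605469)
```

View pics/w1.png

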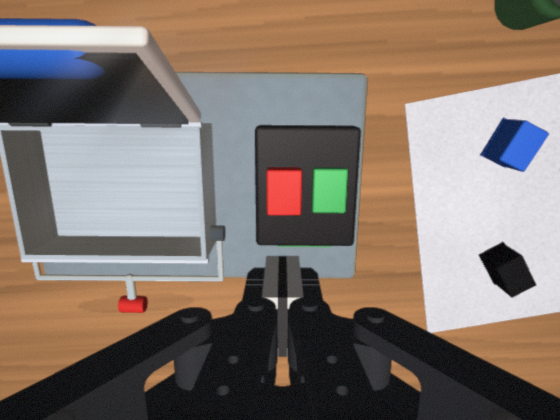

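Wrist view: the red key is at (284,199), up, and green is at (330,190), down. The knob is at (132,304), and the lid at the upper left leans back. The tool is over the red key, so I descend.

```bash
python3 -m creep '[[0,0,-0.2,0,0,0],[0,0,-0.4,0,0,0],[0,0,-0.6,0,0,0],[0,0,-0.75,0,0,0],[0,0,-0.75,0,0,0],[0,0,-0.79,0,0,0],[0,0,-0.81,0,0,0],[0,0,-0.83,0,0,0]]'
python3 -m creep '[[0,0,-0.02,0,0,0],[0,0,-0.035,0,0,0],[0,0,-0.035,0,0,0]]'
```

```text
clock: 2.72
position: [0.5433, -0.0744, 0.0672]
eef_rot: [1.0, -0.029, 0.002, 0.001]
contact_force: [0.6, 0.1, -0.1]
width: -0.001
clock: 2.97
position: [0.5424, -0.0736, 0.0591]
eef_rot: [1.0, -0.029, 0.001, 0.0]
contact_force: [-0.7, 1.0, 1.0]
width: -0.0
```

```bash
python3 -m creep '[[0,0,-0.005,0,0,0],[0,0,-0.01,0,0,0],[0,0,-0.01,0,0,0]]'
python3 -m creep '[[0,0,0.2,0,0,0],[0,0,0.4,0,0,0],[0,0,0.6,0,0,0],[0,0,0.8,0,0,0],[0,0,0.8,0,0,0]]' 
python3 - <<'E'
from h import *
im,W,cam=look('wrist'); cv2.imwrite('pics/w2.png',im)
for c,k in(('R',RED),('G',GRN)):
    for ce,a,P,m in blobs(im,W,*k): print(c,ce,a,np.median(P,0).round(4))
E
```

```text
clock: 3.22
position: [0.5423, -0.0735, 0.0589]
eef_rot: [1.0, -0.029, 0.001, 0.0]
contact_force: [-3.8, 0.7, 13.4]
width: -0.002
clock: 3.63
position: [0.5469, -0.0744, 0.2261]
eef_rot: [1.0, -0.029, 0.008, 0.002]
contact_force: [1.8, -1.1, 1.2]
width: 0.0
R [279. 204.] 784 [ 0.5339 -0.0721  0.0592]
R [123. 316.] 332 [0.4397 0.0806 0.0625]
```

View pics/w2.png

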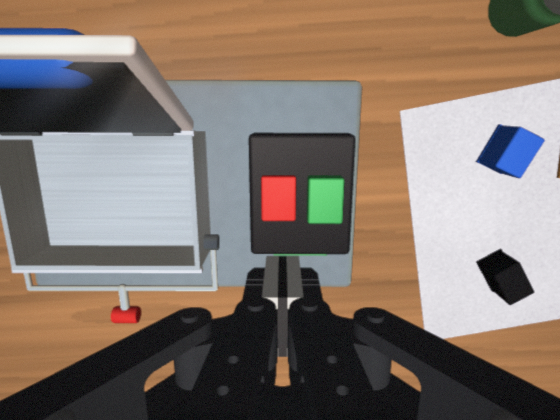

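Red's top now reads z=0.059, so it is down, and green has popped up beside it at (325,200). Next I fetch the cheese, making a half turn so that the camera faces away from the lid.

```bash
python3 -m creep '[[0,-0.08,0,0,0,0.11],[0,-0.16,0,0,0,0.22],[0,-0.24,0,0,0,0.33],[0,-0.32,0,0,0,0.44],[0,-0.4,0,0,0,0.55],[0,-0.48,0,0,0,0.66],[0,-0.48,0,0,0,0.77],[0,-0.48,0,0,0,0.88]]' 0.8
python3 -m creep '[[0,-0.08,0,0,0,0.11],[0,-0.16,0,0,0,0.22],[0,-0.24,0,0,0,0.33],[0,-0.32,0,0,0,0.44],[0,-0.4,0,0,0,0.55],[0,-0.48,0,0,0,0.66],[0,-0.48,0,0,0,0.77],[0,-0.48,0,0,0,0.88]]'
python3 -m creep '[[0,-0.08,0,0,0,0.11],[0,-0.16,0,0,0,0.22],[0,-0.24,0,0,0,0.33],[0,-0.32,0,0,0,0.44],[0,-0.4,0,0,0,0.55],[0,-0.48,0,0,0,0.66],[0,-0.48,0,0,0,0.77],[0,-0.48,0,0,0,0.88]]'
python3 -m creep '[[0,0,0,0,0,0.11],[0,0,0,0,0,0.22],[0,0,0,0,0,0.33],[0,0,0,0,0,0.43],[0,0,0,0,0,0.43]]'
cat > ch.py <<'E'
from h import *
import sys
im,W,cam=look('wrist'); cv2.imwrite(sys.argv[1],im)
s=env.observe(); M=R.from_quat(s['eef_rot']).as_matrix()
print(round(s['clock'],2),s['position'].round(4),s['qpos'].round(2),'jaw yaw',np.degrees(np.arctan2(M[1,1],M[0,1])).round(2)%180,'tz',M[:,2].round(3))
def rep(n,im,W):
    for ce,a,P,m in blobs(im,W,*Y,zmax=.12):
        if abs(P[:,1].mean())>.65: continue
        zt=np.percentile(P[:,2],80); T=P[P[:,2]>zt-.004]
        r=cv2.minAreaRect((T[:,:2]*1000).astype(np.float32)); a_=r[2] if r[1][0]<r[1][1] else r[2]+90
        print(n,ce,a,'z',zt.round(4),'c',np.round(r[0],1),np.round(r[1],1),'short-axis yaw',round(a_%180,1))
rep('wrist',im,W)
i,w,_=look('scene'); rep('scene',i,w)
cv2.imwrite(sys.argv[1].replace('.png','_s.png'),i)
E
python3 ch.py pics/w3.png
```

```text
clock: 4.35
position: [0.5405, -0.1698, 0.2149]
eef_rot: [0.907, 0.42, -0.001, -0.001]
contact_force: [-0.1, 0.5, -1.0]
width: 0.801
clock: 5.02
position: [0.5406, -0.2657, 0.2147]
eef_rot: [0.626, 0.78, -0.0, -0.001]
contact_force: [-0.5, -0.3, -0.3]
width: 0.8
clock: 5.68
position: [0.5406, -0.3617, 0.2146]
eef_rot: [0.214, 0.977, 0.001, -0.001]
contact_force: [-0.2, 0.1, 0.1]
width: 0.802
clock: 6.1
position: [0.5407, -0.3606, 0.2148]
eef_rot: [-0.009, 1.0, 0.001, -0.001]
contact_force: [0.2, -0.5, 0.4]
width: 0.8
6.15 [ 0.5408 -0.3607  0.215 ] [-0.69  0.33  0.01  1.25  0.   -0.7 ] jaw yaw 90.76 tz [-0.002  0.001 -1.   ]
wrist [254.  86.] 291 z 0.0365 c [ 457.9 -384.9] [27.2 39.1] short-axis yaw 82.6
wrist [276. 198.] 1287 z 0.0368 c [ 554.3 -365.2] [27.2 39.2] short-axis yaw 89.9
scene [151. 271.] 208 z 0.0387 c [ 457.4 -386. ] [27.  39.6] short-axis yaw 82.5
scene [181. 297.] 224 z 0.0389 c [ 554.7 -366.3] [38.5 27.5] short-axis yaw 91.4
```

View pics/w3.png

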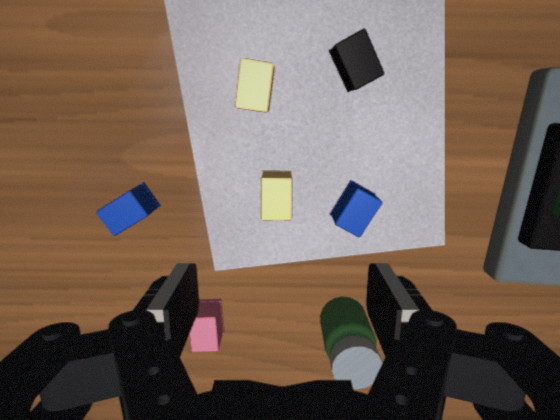

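Wrist view: cheese A is at (276,198), B at (254,86), and the blue block's corner at (331,210) is about 50 mm away. I'll use a narrower opening to clear it.

```bash
python3 -m creep '[[0.069,-0.025,0,0,0,0],[0.069,-0.025,-0.15,0,0,0],[0.069,-0.025,-0.3,0,0,0],[0.069,-0.025,-0.45,0,0,0],[0.069,-0.025,-0.6,0,0,0],[0.069,-0.025,-0.7,0,0,0],[0.069,-0.025,-0.7,0,0,0]]' 0.55
python3 ch.py pics/w4.png
```

```text
clock: 6.78
position: [0.5512, -0.3631, 0.0701]
eef_rot: [-0.007, 1.0, 0.004, -0.004]
contact_force: [-1.8, 1.4, -0.6]
width: 0.548
6.83 [ 0.5527 -0.3643  0.0729] [-0.68  0.46 -0.12  1.    0.   -0.69] jaw yaw 90.78 tz [-0.006  0.005 -1.   ]
wrist [233.  33.] 3745 z 0.0369 c [ 458.1 -385.3] [27.5 39.4] short-axis yaw 82.5
wrist [248.  58.] 23 z 0.037 c [ 463. -379.] [3.7 2.2] short-axis yaw 173.7
wrist [276. 248.] 3660 z 0.0368 c [ 554.6 -365.6] [39.3 27.2] short-axis yaw 90.1
scene [181. 297.] 222 z 0.0387 c [ 554.3 -366.2] [40.2 27.5] short-axis yaw 91.0
```

View pics/w4.png

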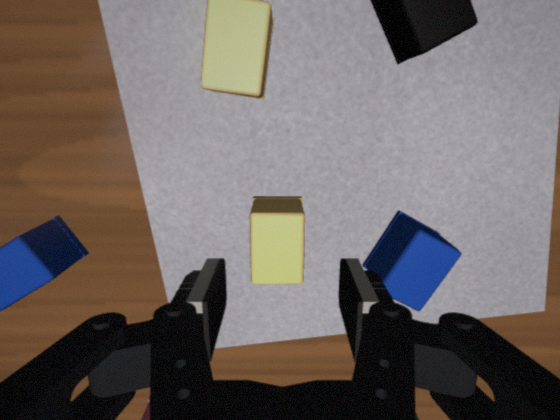

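The cheese, at (277,245), lies centred between the jaws (225 to 340). I descend and grip.

```bash
python3 -m creep '[[0,-0.004,-0.1,0,0,0],[0,-0.004,-0.2,0,0,0],[0,-0.004,-0.27,0,0,0],[0,-0.004,-0.31,0,0,0],[0,-0.004,-0.32,0,0,0],[0,-0.004,-0.32,0,0,0]]'
python3 -m creep '[[0,0,0,0,0,0],[0,0,0,0,0,0],[0,0,0,0,0,0],[0,0,0,0,0,0],[0,0,0,0,0,0],[0,0,0,0,0,0]]' 0
```

```text
clock: 7.38
position: [0.5558, -0.3676, 0.0134]
eef_rot: [-0.007, 1.0, -0.0, 0.001]
contact_force: [0.1, 0.7, 0.2]
width: 0.551
clock: 7.88
position: [0.5566, -0.3682, 0.0144]
eef_rot: [-0.008, 1.0, -0.001, 0.001]
contact_force: [0.1, 0.6, 5.3]
width: 0.313
```

```bash
python3 -m creep '[[0,0,0.1,0,0,0],[0,0,0.25,0,0,0],[0,0,0.4,0,0,0],[0,0,0.55,0,0,0],[0,0,0.7,0,0,0],[0,0,0.8,0,0,0],[0,0,0.8,0,0,0]]'
python3 -m creep '[[0,0.1,0,0,0,0],[0,0.25,0,0,0,0],[0,0.4,0,0,0,0],[0,0.55,0,0,0,-0.03],[-0.02,0.7,0,0,0,-0.06],[-0.02,0.85,0,0,0,-0.06],[-0.02,0.95,0,0,0,-0.06],[-0.02,0.95,0,0,0,-0.06]]'
python3 -m creep '[[0,0.15,0,0,0,0],[0,0.3,0,0,0,0],[0,0.45,0,0,0,0],[0,0.6,0,0,0,0],[-0.02,0.75,0,0,0,0],[-0.02,0.9,0,0,0,0],[-0.02,0.95,0,0,0,0],[-0.02,0.95,0,0,0,0]]'
python3 ch.py pics/w5.png
```

```text
clock: 8.47
position: [0.5579, -0.3693, 0.1786]
eef_rot: [-0.008, 1.0, -0.003, 0.004]
contact_force: [0.1, -0.7, 0.6]
width: 0.313
clock: 9.13
position: [0.5493, -0.1728, 0.1707]
eef_rot: [0.022, 1.0, 0.002, -0.002]
contact_force: [0.6, -0.4, 0.4]
width: 0.312
clock: 9.8
position: [0.5465, 0.0145, 0.1714]
eef_rot: [0.022, 1.0, 0.0, -0.001]
contact_force: [-0.3, 0.1, -0.4]
width: 0.312
9.85 [0.5468 0.0131 0.1715] [-0.09  0.18 -0.28  1.11 -0.   -0.05] jaw yaw 87.36 tz [-0.001 -0.001 -1.   ]
wrist [282. 292.] 7086 z 0.1198 c [616.7  14. ] [34.2  1.2] short-axis yaw 177.1
scene [151. 271.] 206 z 0.0389 c [ 457.3 -385.9] [27.  40.2] short-axis yaw 82.4
```

View pics/w5.png

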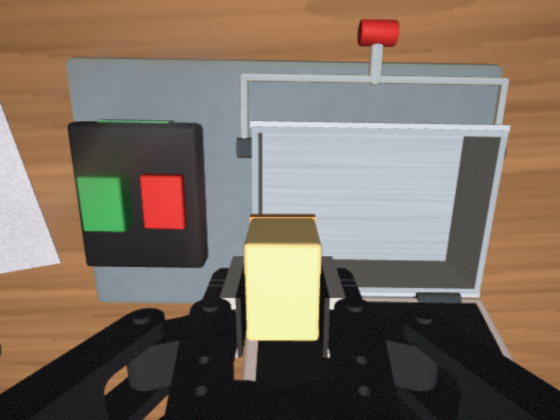

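The cheese is held at (282,290) and the canister is ahead at right. I'll refine the canister pose from the rim depth.

```bash
python3 - <<'E'
from h import *
for n in('wrist','scene','top'):
    im,W,cam=look(n)
    x=W[...,0];y=W[...,1];z=W[...,2]
    F=W[(z>.03)&(z<.037)&(abs(x-.549)<.055)&(abs(y-.073)<.08)]
    print(n,'inner floor',len(F),cv2.minAreaRect((F[:,:2]*1000).astype(np.float32)))
    F=W[(z>.078)&(z<.086)&(abs(x-.549)<.07)&(abs(y-.073)<.095)]
    print(n,'rim',len(F),cv2.minAreaRect((F[:,:2]*1000).astype(np.float32)))
E
```

```text
wrist inner floor 22040 ((549.0173950195312, 72.92945861816406), (109.95258331298828, 159.76026916503906), 0.00338360876776278)
wrist rim 6720 ((551.5489501953125, 74.33970642089844), (159.9551544189453, 119.48539733886719), 86.51862335205078)
scene inner floor 1037 ((549.3238525390625, 72.59244537353516), (158.984130859375, 109.67430877685547), 89.70336151123047)
scene rim 298 ((552.8798828125, 72.70450592041016), (161.1759796142578, 129.18963623046875), 87.24266052246094)
top inner floor 105 ((548.356689453125, 140.429931640625), (15.514866828918457, 108.52457427978516), 85.79727172851562)
top rim 77 ((554.4602661132812, 138.23226928710938), (28.267316818237305, 121.70237731933594), 87.39507293701172)
```

```bash
python3 -m creep '[[0,0.1,0,0,0,0],[0,0.25,0,0,0,0],[0,0.4,0,0,0,0],[0,0.453,0,0,0,-0.01],[0,0.453,0,0,0,-0.01],[0,0.453,0,0,0,-0.01]]'
python3 -m creep '[[0,0,-0.15,0,0,0],[0,0,-0.3,0,0,0],[0,0,-0.4,0,0,0],[0,0,-0.5,0,0,0],[0,0,-0.55,0,0,0],[0,0,-0.58,0,0,0],[0,0,-0.58,0,0,0]]'
python3 ch.py pics/w6.png
```

```text
clock: 10.55
position: [0.5474, 0.1028, 0.1723]
eef_rot: [0.029, 1.0, -0.0, 0.0]
contact_force: [-0.6, 0.5, -0.2]
width: 0.313
clock: 11.13
position: [0.5464, 0.1024, 0.0553]
eef_rot: [0.03, 1.0, -0.0, -0.001]
contact_force: [0.6, -0.3, -0.0]
width: 0.313
11.18 [0.5473 0.1028 0.0564] [ 0.07  0.31 -0.38  0.88 -0.    0.13] jaw yaw 86.61 tz [-0. -0. -1.]
wrist [282. 291.] 6961 z 0.0777 c [545.  102.9] [27.3 39.7] short-axis yaw 85.9
scene [339. 174.] 86 z 0.0809 c [557.5 104.1] [21.5 33.1] short-axis yaw 36.5
scene [151. 271.] 205 z 0.0388 c [ 457.8 -385.6] [26.3 42.2] short-axis yaw 82.6
```

View pics/w6.png

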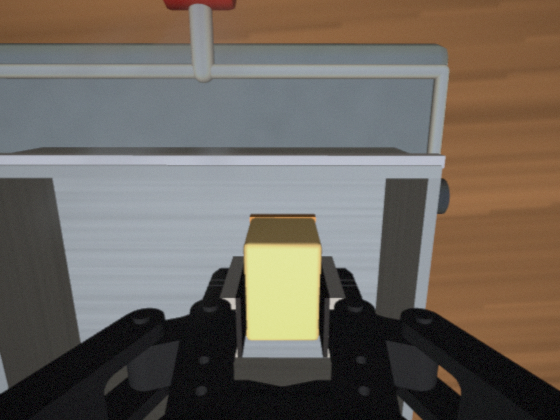

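The cheese is inside the canister, with its bottom about 8 mm above the floor. I lower it and release.

```bash
python3 -m creep '[[0,0,-0.015,0,0,0],[0,0,-0.03,0,0,0],[0,0,-0.038,0,0,0],[0,0,-0.038,0,0,0]]'
python3 -m creep '[[0,0,0,0,0,0],[0,0,0,0,0,0],[0,0,0,0,0,0],[0,0,0,0,0,0]]' 0.43
python3 -m creep '[[0,0,0.1,0,0,0],[0,0,0.25,0,0,0],[0,0,0.4,0,0,0],[0,0,0.55,0,0,0],[0,0,0.7,0,0,0],[0,0,0.8,0,0,0],[0,0,0.8,0,0,0]]'
python3 ch.py pics/w7.png
```

```text
clock: 11.57
position: [0.5471, 0.1036, 0.0488]
eef_rot: [0.029, 1.0, -0.0, 0.0]
contact_force: [0.1, -0.1, -1.7]
width: 0.309
clock: 11.9
position: [0.5473, 0.1036, 0.0489]
eef_rot: [0.029, 1.0, 0.0, 0.0]
contact_force: [0.3, 0.2, -0.5]
width: 0.429
clock: 12.48
position: [0.5508, 0.1039, 0.2146]
eef_rot: [0.029, 1.0, 0.001, 0.005]
contact_force: [0.9, 0.3, 0.5]
width: 0.432
12.53 [0.5494 0.1037 0.212 ] [ 0.07  0.17 -0.21  1.19 -0.    0.13] jaw yaw 86.67 tz [ 0.007  0.    -1.   ]
wrist [280. 180.] 174 z 0.0703 c [545. 104.] [26.8 39.4] short-axis yaw 87.3
scene [335. 174.] 159 z 0.073 c [544.  101.9] [27.5 39.6] short-axis yaw 88.0
scene [151. 271.] 206 z 0.039 c [ 458.  -385.6] [26.2 39.8] short-axis yaw 82.6
```

View pics/w7.png

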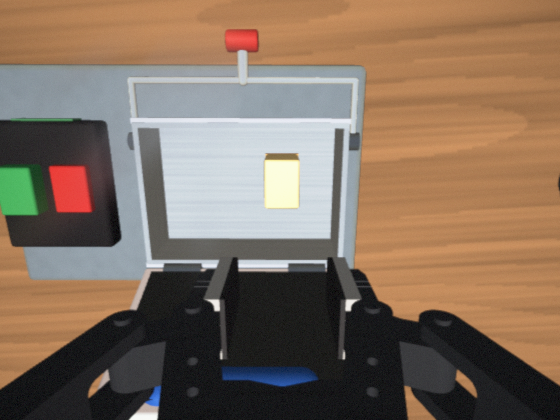

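View pics/w7_s.png

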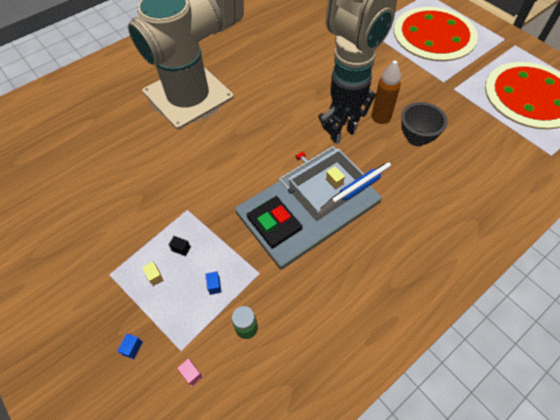

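The first portion stands upright in the canister at wrist (281,180). Next is cheese B.

```bash
python3 -m creep '[[0,-0.15,0,0,0,0],[0,-0.3,0,0,0,0],[-0.05,-0.45,0,0,0,0],[-0.1,-0.6,0,0,0,0],[-0.15,-0.75,0,0,0,-0.03],[-0.15,-0.815,0,0,0,-0.068],[-0.15,-0.815,0,0,0,-0.068]]' 0.6
python3 -m creep '[[0,-0.15,0,0,0,0],[0,-0.3,0,0,0,0],[-0.05,-0.45,0,0,0,0],[-0.1,-0.6,0,0,0,0],[-0.15,-0.75,0,0,0,0],[-0.15,-0.815,0,0,0,0],[-0.15,-0.815,0,0,0,0]]'
python3 -m creep '[[0,-0.15,0,0,0,0],[0,-0.3,0,0,0,0],[-0.05,-0.45,0,0,0,0],[-0.1,-0.6,0,0,0,0],[-0.15,-0.75,0,0,0,0],[-0.15,-0.815,0,0,0,0],[-0.15,-0.815,0,0,0,0]]'
python3 ch.py pics/w8.png
```

```text
clock: 13.17
position: [0.5159, -0.0615, 0.207]
eef_rot: [0.067, 0.998, -0.0, -0.001]
contact_force: [-0.2, 0.3, 0.5]
width: 0.6
clock: 13.75
position: [0.4874, -0.224, 0.2078]
eef_rot: [0.066, 0.998, 0.0, -0.0]
contact_force: [0.3, -0.0, -0.5]
width: 0.601
clock: 14.33
position: [0.458, -0.3868, 0.208]
eef_rot: [0.065, 0.998, 0.0, 0.0]
contact_force: [0.6, -0.4, -0.2]
width: 0.595
14.38 [ 0.458 -0.385  0.208] [-0.81  0.24 -0.12  1.21  0.   -0.68] jaw yaw 82.57 tz [ 0.     0.002 -1.   ]
wrist [283. 184.] 1394 z 0.0368 c [ 457.7 -384.8] [27.4 39.2] short-axis yaw 81.8
scene [335. 174.] 158 z 0.0728 c [544.1 101.8] [27.9 39.7] short-axis yaw 86.7
scene [151. 271.] 205 z 0.0389 c [ 457.4 -385.2] [26.7 41.4] short-axis yaw 83.5
```

View pics/w8.png

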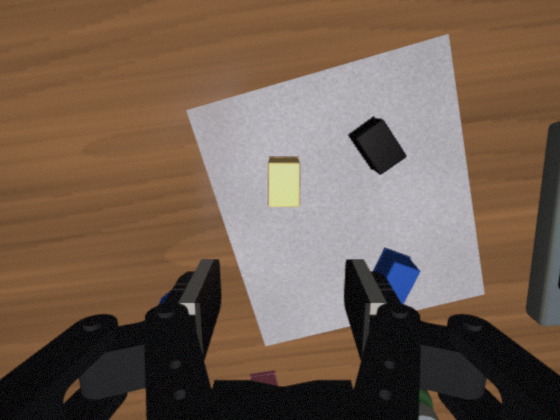

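The yellow block at (284,183) is aligned below the tool, with the black one at (377,145) clear of it. I descend by 0.197 m.

```bash
python3 -m creep '[[0,0,-0.15,0,0,0],[0,0,-0.3,0,0,0],[0,0,-0.45,0,0,0],[0,0,-0.6,0,0,0],[0,0,-0.7,0,0,0],[0,0,-0.7,0,0,0]]'
python3 ch.py pics/w9.png
python3 -m creep '[[0,0,-0.1,0,0,0],[0,0,-0.2,0,0,0],[0,0,-0.25,0,0,0],[0,0,-0.275,0,0,0],[0,0,-0.275,0,0,0],[0,0,-0.275,0,0,0]]'
python3 -m creep '[[0,0,0,0,0,0],[0,0,0,0,0,0],[0,0,0,0,0,0],[0,0,0,0,0,0],[0,0,0,0,0,0],[0,0,0,0,0,0]]' 0
```

```text
clock: 14.93
position: [0.4547, -0.3796, 0.0635]
eef_rot: [0.063, 0.998, 0.004, -0.004]
contact_force: [0.0, 1.3, -0.8]
width: 0.606
14.98 [ 0.456  -0.3813  0.0661] [-0.81  0.36 -0.28  0.93  0.   -0.68] jaw yaw 82.73 tz [-0.004  0.006 -1.   ]
wrist [271. 254.] 3904 z 0.0367 c [ 457.8 -385.2] [27.2 39.4] short-axis yaw 82.2
scene [335. 174.] 156 z 0.0729 c [544.4 101.7] [27.1 38.9] short-axis yaw 85.5
scene [151. 271.] 204 z 0.0387 c [ 457.4 -385.5] [26.1 39.5] short-axis yaw 82.2
clock: 15.53
position: [0.4579, -0.3859, 0.0149]
eef_rot: [0.065, 0.998, -0.001, 0.001]
contact_force: [0.6, 0.1, -0.7]
width: 0.6
clock: 16.03
position: [0.4581, -0.3866, 0.0153]
eef_rot: [0.065, 0.998, -0.001, 0.001]
contact_force: [0.1, -0.7, 6.1]
width: 0.312
```

```bash
python3 -m creep '[[0,0,0.1,0,0,0],[0,0,0.25,0,0,0],[0,0,0.4,0,0,0],[0,0,0.55,0,0,0],[0,0,0.7,0,0,0],[0,0,0.8,0,0,0],[0,0,0.8,0,0,0]]'
python3 -m creep '[[0.02,0.1,0,0,0,0],[0.04,0.25,0,0,0,0],[0.07,0.4,0,0,0,0],[0.1,0.55,0,0,0,0.03],[0.14,0.65,0,0,0,0.06],[0.14,0.717,0,0,0,0.068],[0.14,0.717,0,0,0,0.068]]'
python3 -m creep '[[0.02,0.1,0,0,0,0],[0.04,0.25,0,0,0,0],[0.07,0.4,0,0,0,0],[0.1,0.55,0,0,0,0],[0.14,0.65,0,0,0,0],[0.14,0.717,0,0,0,0],[0.14,0.717,0,0,0,0]]'
python3 -m creep '[[0.02,0.1,0,0,0,0],[0.04,0.25,0,0,0,0],[0.07,0.4,0,0,0,0],[0.1,0.55,0,0,0,0],[0.14,0.65,0,0,0,0],[0.14,0.717,0,0,0,0],[0.14,0.717,0,0,0,0],[0.14,0.717,0,0,0,0]]'
python3 ch.py pics/w10.png
```

```text
clock: 16.62
position: [0.4596, -0.388, 0.1794]
eef_rot: [0.065, 0.998, -0.003, 0.004]
contact_force: [1.1, -1.3, 0.3]
width: 0.315
clock: 17.2
position: [0.484, -0.2392, 0.1724]
eef_rot: [0.028, 1.0, 0.001, -0.001]
contact_force: [-0.7, -0.3, 0.4]
width: 0.312
clock: 17.78
position: [0.5126, -0.0973, 0.1731]
eef_rot: [0.028, 1.0, 0.0, -0.001]
contact_force: [-0.5, -0.1, -0.5]
width: 0.317
clock: 18.45
position: [0.5407, 0.0439, 0.1734]
eef_rot: [0.029, 1.0, -0.001, -0.0]
contact_force: [0.8, -0.1, -0.7]
width: 0.316
18.5 [0.5407 0.0435 0.1734] [-0.04  0.17 -0.29  1.11 -0.    0.02] jaw yaw 86.61 tz [-0.001 -0.001 -1.   ]
wrist [371. 212.] 1555 z 0.0708 c [545.2 104.1] [27.3 39.3] short-axis yaw 86.2
wrist [282. 294.] 6980 z 0.1161 c [615.9  37.9] [42.4  2. ] short-axis yaw 175.9
scene [335. 174.] 156 z 0.0729 c [544.7 102.2] [28.2 41.3] short-axis yaw 87.6
```

View pics/w10.png

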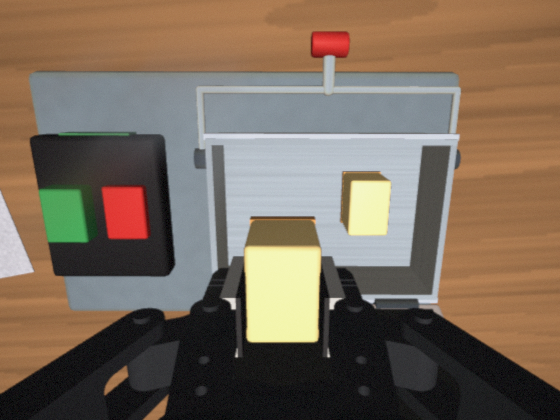

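The second portion, at (282,290), is over the canister; the first is at (368,205) with room between them. I lower it.

```bash
python3 -m creep '[[0.01,0,-0.15,0,0,0],[0.01,0,-0.3,0,0,0],[0.01,0,-0.4,0,0,0],[0.01,0,-0.5,0,0,0],[0.01,0,-0.55,0,0,0],[0.01,0,-0.58,0,0,0],[0.01,0,-0.58,0,0,0]]'
python3 -m creep '[[0,0,-0.015,0,0,0],[0,0,-0.03,0,0,0],[0,0,-0.042,0,0,0],[0,0,-0.042,0,0,0],[0,0,-0.042,0,0,0]]'
python3 -m creep '[[0,0,0,0,0,0],[0,0,0,0,0,0],[0,0,0,0,0,0],[0,0,0,0,0,0]]' 0.43
python3 -m creep '[[0,0,0.1,0,0,0],[0,0,0.25,0,0,0],[0,0,0.4,0,0,0],[0,0,0.55,0,0,0],[0,0,0.7,0,0,0],[0,0,0.8,0,0,0],[0,0,0.8,0,0,0]]'
python3 ch.py pics/w11.png
```

```text
clock: 19.13
position: [0.5422, 0.0439, 0.0567]
eef_rot: [0.03, 1.0, -0.0, -0.001]
contact_force: [0.1, -0.3, -0.4]
width: 0.314
clock: 19.55
position: [0.5434, 0.0448, 0.0497]
eef_rot: [0.029, 1.0, -0.0, 0.0]
contact_force: [-0.0, -0.6, -0.5]
width: 0.313
clock: 19.88
position: [0.5433, 0.0448, 0.0495]
eef_rot: [0.029, 1.0, 0.0, 0.0]
contact_force: [-0.4, -0.0, -0.1]
width: 0.431
clock: 20.47
position: [0.5467, 0.0447, 0.2151]
eef_rot: [0.029, 1.0, -0.0, 0.005]
contact_force: [0.6, -0.1, 0.1]
width: 0.433
20.52 [0.5454 0.0447 0.2126] [-0.04  0.15 -0.23  1.19  0.    0.02] jaw yaw 86.67 tz [ 0.007 -0.    -1.   ]
wrist [346. 176.] 110 z 0.0702 c [538.7  95.9] [21.1 45.4] short-axis yaw 52.1
wrist [282. 173.] 103 z 0.07 c [536.1  45.6] [27.3 25. ] short-axis yaw 176.5
wrist [299. 203.] 19 z 0.0705 c [557.3  57.7] [0.9 7.6] short-axis yaw 87.3
wrist [361. 208.] 15 z 0.0703 c [564.9 107.8] [11.2  0.6] short-axis yaw 177.2
scene [335. 174.] 157 z 0.0729 c [544.1 101.5] [28.3 39.2] short-axis yaw 86.4
scene [317. 186.] 170 z 0.0727 c [542.   43.2] [29.1 41.1] short-axis yaw 84.4
```

View pics/w11.png

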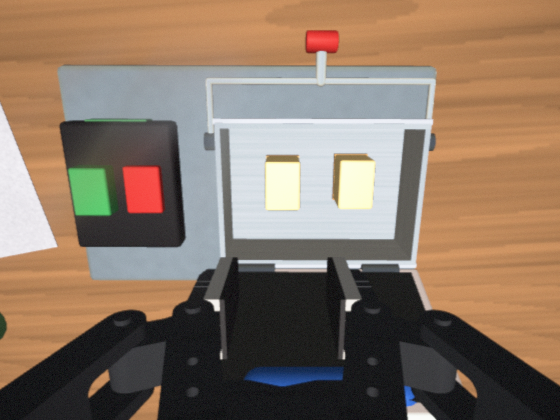

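View pics/w11_s.png

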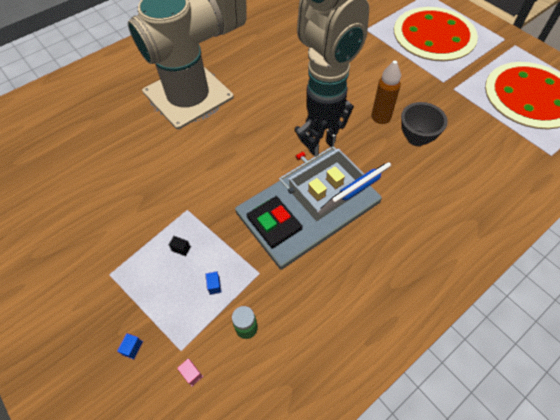

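Both portions stand in the canister, at wrist (282,185) and (356,183), and the counter shows no other yellow block. Next I close the lid from behind. First I check its angle and scan the top view.

```bash
python3 -m creep '[[0,0,0.1,0,0,0],[0,0,0.25,0,0,0],[0,0,0.4,0,0,0],[0,0,0.4,0,0,0]]' 0
python3 -m creep '[[0.15,-0.05,0,0,0,0],[0.3,-0.1,0,0,0,0],[0.45,-0.15,0,0,0,0],[0.6,-0.2,0,0,0,0],[0.725,-0.25,0,0,0,0],[0.725,-0.25,0,0,0,0],[0.725,-0.25,0,0,0,0]]' 0
cat > st.py <<'E'
from h import *
import sys
im,W,cam=look('scene'); cv2.imwrite(sys.argv[1]+'_s.png',im)
c=cv2.resize(im[120:290,220:420],(800,600)) if 0 else cv2.resize(im[130:280,220:420],(800,600)); cv2.imwrite(sys.argv[1]+'_c.png',c)
t,Wt,ct=look('top'); cv2.imwrite(sys.argv[1]+'_t.png',t)
o=np.array([.5495,.0735]);y=np.radians(-3.4)
def S(P): d=P[...,:2]-o; return np.stack([d[...,0]*np.cos(y)+d[...,1]*np.sin(y),-d[...,0]*np.sin(y)+d[...,1]*np.cos(y),P[...,2]],-1)
BLUE=((105,120,60),(130,255,255))
for n,i,w in(('scene',im,W),('top',t,Wt)):
    for k,nm in((BLUE,'blue'),(RED,'red'),(GRN,'green')):
        for ce,a,P,m in blobs(i,w,*k):
            q=np.median(S(P),0)*1000
            if abs(q[0])<150 and abs(q[1])<215: print(n,nm,ce,a,'station mm med',q.round(1),'min',(S(P).min(0)*1000).round(0),'max',(S(P).max(0)*1000).round(0))
s=env.observe(); print(round(s['clock'],2),'tcp station',(S(s['position'])*1000).round(1),s['contact_force'].round(1),s['width'].round(3),s['qpos'].round(2))
E
python3 st.py pics/b1
```

```text
clock: 20.9
position: [0.5455, 0.0447, 0.2937]
eef_rot: [0.029, 1.0, -0.0, 0.004]
contact_force: [1.1, 0.5, 0.7]
width: -0.004
clock: 21.48
position: [0.6879, -0.0058, 0.2857]
eef_rot: [0.03, 1.0, 0.0, -0.003]
contact_force: [-0.5, 0.6, 0.8]
width: -0.0
scene blue [369. 172.] 27 station mm med [ 92.2  32.4 185.2] min [ 3. 18.  1.] max [ 96. 147. 188.]
scene blue [361. 187.] 181 station mm med [109.9  -8.  179.6] min [104. -74. 170.] max [153.  49. 291.]
scene blue [346. 187.] 26 station mm med [ 91.9 -38.6 185.4] min [ 87. -85. 181.] max [144. -24. 300.]
scene red [300. 155.] 32 station mm med [-112.3   -1.2   63. ] min [-118.  -13.   58.] max [-107.   11.   67.]
scene red [281. 214.] 193 station mm med [   1.2 -145.6   60.5] min [ -24. -161.   51.] max [  19. -127.   64.]
scene green [267. 221.] 212 station mm med [   0.9 -186.1   68.5] min [ -29. -201.   51.] max [  20. -165.   72.]
top red [285. 214.] 111 station mm med [  -1.5 -145.7   59.4] min [ -20. -160.   53.] max [  18. -132.   68.]Traceback (most recent call last):
  File "st.py", line 14, in <module>
    s=env.observe(); print(round(s['clock'],2),'tcp station',(S(s['position'])*1000).round(1),s['contact_force'].round(1),s['width'].round(3),s['qpos'].round(2))
                                                                                                                          ^^^^^^^^^^^^^^^^
AttributeError: 'float' object has no attribute 'round'
```

View pics/b1_c.png

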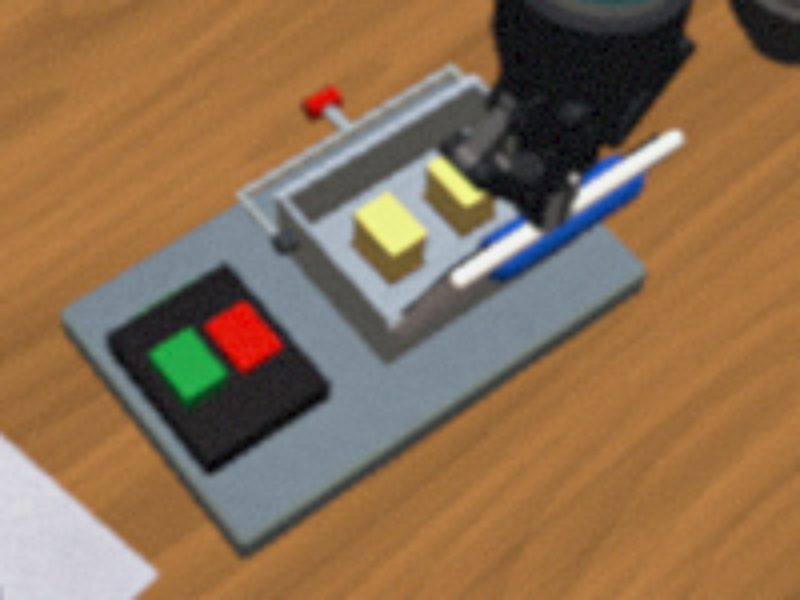

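View pics/b1_t.png

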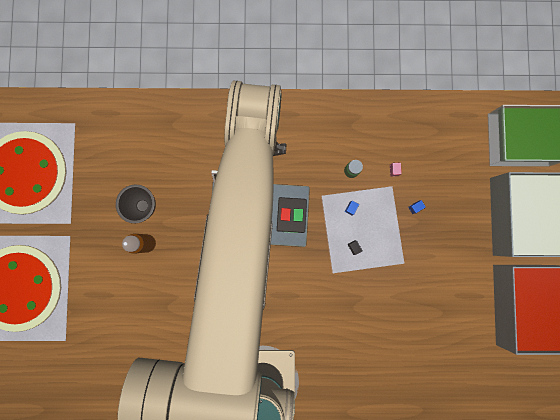

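The lid's blue bar is at about station x=110, z=180 mm, and the fingers are behind it at x≈142. Red is down and green is up. I lower the fingers behind the lid.

```bash
sed -i "s/s\['width'\].round(3)/round(s['width'],3)/" st.py
python3 -m creep '[[0,0,-0.15,0,0,0],[0,0,-0.3,0,0,0],[0,0,-0.45,0,0,0],[0,0,-0.6,0,0,0],[0,0,-0.63,0,0,0],[0,0,-0.63,0,0,0]]'
python3 -m creep '[[-0.05,0.003,0,0,0,0],[-0.1,0.006,0,0,0,0],[-0.15,0.009,0,0,0,0],[-0.2,0.012,0,0,0,0],[-0.25,0.015,0,0,0,0],[-0.3,0.018,0,0,0,0]]'
python3 st.py pics/b2
```

```text
clock: 22.08
position: [0.6845, -0.0044, 0.1603]
eef_rot: [0.029, 1.0, 0.0, -0.004]
contact_force: [-0.3, -0.1, 1.1]
width: 0.002
clock: 22.58
position: [0.6284, -0.0017, 0.1652]
eef_rot: [0.029, 1.0, -0.0, 0.002]
contact_force: [1.6, -0.8, 1.9]
width: -0.001
scene blue [360. 170.] 178 station mm med [ 79.3  15.4 189.8] min [ 71. -38. 180.] max [ 95.  50. 244.]
scene red [300. 155.] 34 station mm med [-112.8   -1.2   63.6] min [-118.  -13.   57.] max [-107.   10.   68.]
scene red [281. 214.] 187 station mm med [   0.4 -145.4   60.5] min [ -20. -161.   54.] max [  20. -128.   65.]
scene green [266. 221.] 211 station mm med [   0.  -186.    68.1] min [ -29. -201.   50.] max [  20. -165.   73.]
top blue [225. 182.] 19 station mm med [ 72.   36.6 190.6] min [ 69.  26. 183.] max [ 76.  51. 199.]
top blue [224. 188.] 20 station mm med [ 54.8  36.7 188. ] min [ 52.  25. 181.] max [ 58.  47. 197.]
top red [285. 214.] 111 station mm med [  -1.3 -145.6   58.7] min [ -21. -160.   49.] max [  19. -132.   67.]
22.68 tcp station [ 80.6 -70.2 163.6] [-0.4  0.2 -0.6] -0.004 [-0.11  0.32 -0.11  1.14 -0.   -0.05]
```

View pics/b2_c.png

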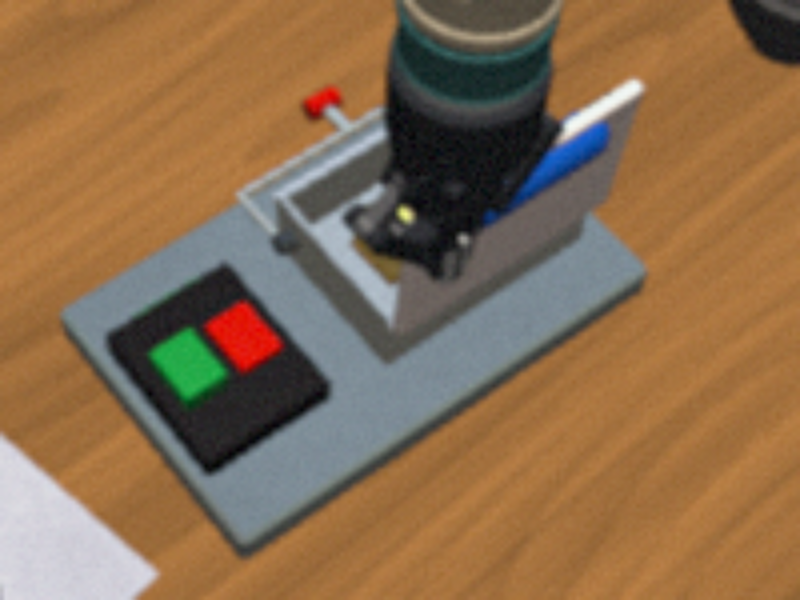

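The lid is upright and the fingers are behind it, so I push on.

```bash
python3 -m creep '[[-0.06,0.004,0,0,0,0],[-0.12,0.007,0,0,0,0],[-0.18,0.011,0,0,0,0],[-0.24,0.014,0,0,0,0],[-0.3,0.018,-0.01,0,0,0],[-0.36,0.021,-0.02,0,0,0],[-0.42,0.025,-0.03,0,0,0],[-0.42,0.025,-0.03,0,0,0]]'
python3 st.py pics/b3
```

```text
clock: 23.35
position: [0.5408, 0.0037, 0.1562]
eef_rot: [0.029, 1.0, 0.0, -0.002]
contact_force: [-1.5, 0.2, -0.0]
width: -0.001
scene blue [328. 157.] 369 station mm med [ -5.7  -3.  162.9] min [-20. -64. 151.] max [ 10.  51. 214.]
scene red [280. 214.] 191 station mm med [   1.  -145.8   60.3] min [ -25. -161.   50.] max [  20. -128.   64.]
scene green [267. 221.] 208 station mm med [   0.8 -185.4   68.1] min [ -29. -201.   50.] max [  20. -165.   73.]
top blue [223. 212.] 48 station mm med [-13.6  39.1 162.3] min [-22.  30. 156.] max [ -4.  52. 169.]
top red [285. 214.] 106 station mm med [  -1.8 -146.1   59.6] min [ -21. -160.   50.] max [  19. -133.   68.]
23.45 tcp station [ -1.8 -70.3 156.9] [-0.3  0.2 -0.1] -0.001 [-0.11  0.19 -0.31  1.08 -0.   -0.05]
```

View pics/b3_c.png

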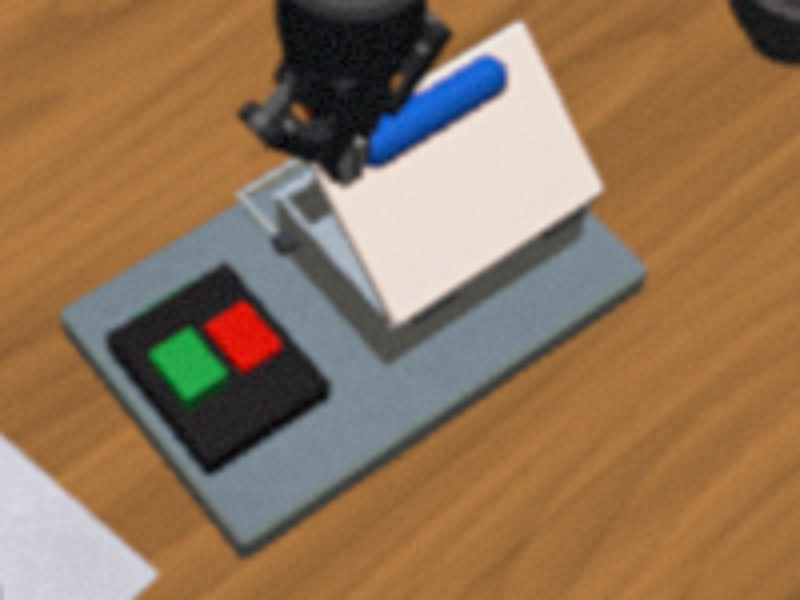

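The lid is at about 0.75 rad and sinking by itself. I lift clear and go to the knob side.

```bash
python3 -m creep '[[0.03,0,0.1,0,0,0],[0,0,0.2,0,0,0],[0,0,0.35,0,0,0],[0,0.05,0.45,0,0,0],[0,0.15,0.45,0,0,0],[0,0.28,0.45,0,0,0],[0,0.38,0.45,0,0,0],[0,0.38,0.45,0,0,0]]'
python3 -m creep '[[-0.1,0,0,0,0,0],[-0.25,0,0,0,0,0],[-0.4,0,0,0,0,0],[-0.52,0,0,0,0,0],[-0.52,0,-0.1,0,0,0],[-0.52,0,-0.2,0,0,0],[-0.52,0,-0.25,0,0,0],[-0.52,0,-0.25,0,0,0]]' 0.6
python3 -m creep '[[0,0,0,0,0,0],[0,0,0,0,0,0],[0,0,0,0,0,0],[0,0,0,0,0,0],[0,0,0,0,0,0],[0,0,0,0,0,0],[0,0,0,0,0,0],[0,0,0,0,0,0]]'
python3 -m creep '[[0,0,0,0,0,0],[0,0,0,0,0,0],[0,0,0,0,0,0],[0,0,0,0,0,0],[0,0,0,0,0,0],[0,0,0,0,0,0],[0,0,0,0,0,0],[0,0,0,0,0,0]]'
python3 ch.py pics/w12.png; python3 st.py pics/b4; python3 - <<'E'
from h import *
im,W,cam=look('wrist')
for ce,a,P,m in blobs(im,W,*RED): print(ce,a,P.mean(0).round(4),P.min(0).round(4),P.max(0).round(4))
E
```

```text
clock: 24.12
position: [0.5448, 0.0821, 0.2476]
eef_rot: [0.027, 1.0, 0.001, 0.0]
contact_force: [-0.2, -0.0, 0.4]
width: 0.001
clock: 24.78
position: [0.4384, 0.0789, 0.1949]
eef_rot: [0.029, 1.0, -0.0, -0.003]
contact_force: [-0.9, -0.4, -0.4]
width: 0.598
clock: 25.45
position: [0.4402, 0.0793, 0.1975]
eef_rot: [0.029, 1.0, -0.0, 0.0]
contact_force: [-0.7, 0.5, -0.2]
width: 0.602
clock: 26.12
position: [0.4401, 0.0794, 0.1973]
eef_rot: [0.029, 1.0, 0.0, 0.0]
contact_force: [-0.6, -0.2, 0.2]
width: 0.596
26.17 [0.4401 0.0793 0.1973] [ 0.03 -0.02 -0.44  1.15  0.    0.09] jaw yaw 86.67 tz [-0.  0. -1.]
scene blue [318. 165.] 320 station mm med [-35.5  -5.2 102.2] min [-50. -54.  93.] max [-27.  49. 109.]
scene red [300. 155.] 33 station mm med [-113.    -0.5   63.3] min [-118.  -13.   57.] max [-106.   10.   67.]
scene red [280. 214.] 193 station mm med [   0.4 -145.6   60.3] min [ -24. -161.   52.] max [  20. -127.   65.]
scene green [266. 221.] 212 station mm med [   0.5 -186.2   68.2] min [ -29. -201.   50.] max [  20. -164.   73.]
top blue [238. 223.] 256 station mm med [-40.7  -3.9 100.6] min [-54. -54.  85.] max [-28.  52. 110.]
top red [285. 214.] 102 station mm med [  -1.6 -146.1   59.4] min [ -20. -159.   52.] max [  18. -132.   68.]
26.32 tcp station [-109.5   -0.7  197.3] [-0.6 -0.1  0.2] 0.6 [ 0.03 -0.02 -0.44  1.15  0.    0.09]
[283. 190.] 511 [0.4357 0.0808 0.062 ] [0.4289 0.0695 0.0574] [0.4441 0.0925 0.0651]
[116. 309.] 733 [ 0.5308 -0.0668  0.0612] [ 0.4265 -0.0889  0.0511] [0.5479 0.0344 0.2496]
```

View pics/w12.png

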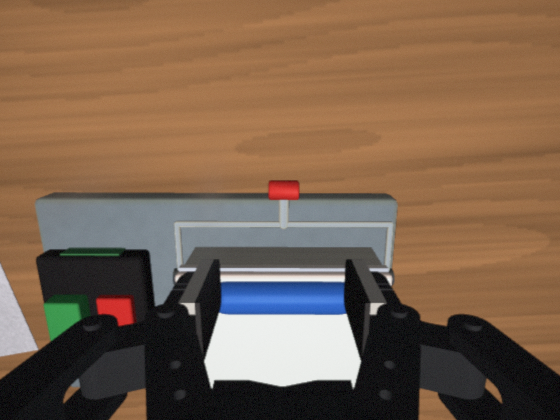

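View pics/b4_c.png

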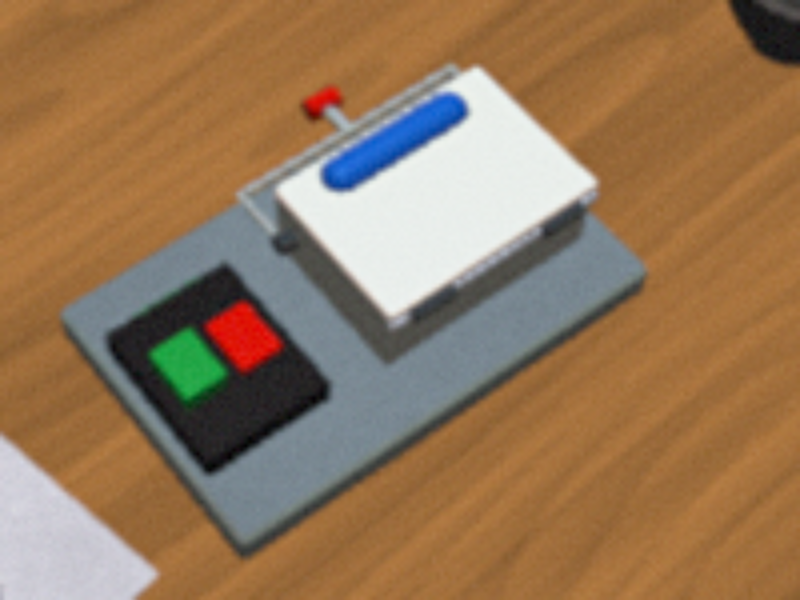

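The lid is shut: its bar is at z≈102 mm, at station x≈-40. The knob is at wrist (283,190), world about (0.436, 0.081, 0.058), so the bail is about level. I pinch it across its length.

```bash
python3 -m creep '[[-0.02,0.008,-0.15,0,0,0],[-0.02,0.008,-0.3,0,0,0],[-0.02,0.008,-0.45,0,0,0],[-0.02,0.008,-0.6,0,0,0],[-0.02,0.008,-0.7,0,0,0],[-0.02,0.008,-0.75,0,0,0],[-0.02,0.008,-0.765,0,0,0],[-0.02,0.008,-0.765,0,0,0]]'
python3 -m creep '[[0,0,0,0,0,0],[0,0,0,0,0,0]]'
python3 ch.py pics/w13.png
```

```text
clock: 27.03
position: [0.436, 0.0809, 0.0441]
eef_rot: [0.029, 1.0, -0.0, -0.0]
contact_force: [0.2, -0.2, 0.4]
width: 0.599
clock: 27.2
position: [0.4379, 0.081, 0.0458]
eef_rot: [0.029, 1.0, 0.0, 0.002]
contact_force: [0.2, -0.1, 0.0]
width: 0.604
27.25 [0.4378 0.081  0.0458] [ 0.04  0.14 -0.63  0.79  0.    0.1 ] jaw yaw 86.67 tz [ 0.003  0.    -1.   ]
```

View pics/w13.png

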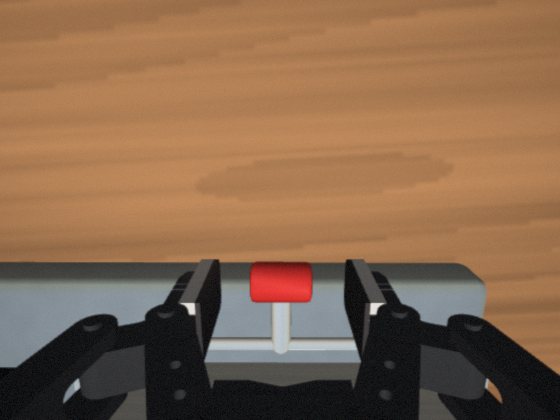

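The knob, at (282,282), is centred between the pads. I close and start the arc (radius 74 mm).

```bash
python3 -m creep '[[0,0,0,0,0,0],[0,0,0,0,0,0],[0,0,0,0,0,0],[0,0,0,0,0,0],[0,0,0,0,0,0],[0,0,0,0,0,0]]' 0
python3 -m creep '[[0.002,0,0.037,0,0,0],[0.007,0,0.074,0,0,0],[0.016,-0.001,0.109,0,0,0],[0.029,-0.002,0.144,0,0,0],[0.045,-0.003,0.177,0,0,0],[0.064,-0.004,0.209,0,0,0],[0.087,-0.005,0.238,0,0,0],[0.112,-0.0065,0.265,0,0,0]]'
python3 st.py pics/b5
```

```text
clock: 27.8
position: [0.4365, 0.0806, 0.0445]
eef_rot: [0.029, 1.0, -0.0, 0.0]
contact_force: [1.0, -1.2, 1.9]
width: 0.261
clock: 28.47
position: [0.4567, 0.0794, 0.0966]
eef_rot: [0.029, 1.0, -0.0, -0.002]
contact_force: [0.5, -3.1, -9.5]
width: 0.263
scene blue [318. 165.] 321 station mm med [-35.8  -4.6 102.2] min [-50. -54.  93.] max [-27.  49. 107.]
scene red [307. 146.] 25 station mm med [-94.    5.3 112.3] min [-100.   -3.  109.] max [-89.  11. 116.]
scene red [281. 214.] 191 station mm med [   0.6 -145.5   60.3] min [ -24. -161.   53.] max [  20. -128.   65.]
scene green [267. 221.] 209 station mm med [   0.2 -186.1   68.5] min [ -29. -201.   52.] max [  20. -165.   73.]
top blue [247. 223.] 115 station mm med [-39.8 -30.7  99.8] min [-54. -54.  93.] max [-28.  -3. 109.]
top red [285. 214.] 103 station mm med [  -1.3 -146.5   59.8] min [ -20. -160.   53.] max [  19. -132.   69.]
28.57 tcp station [-91.8   0.4  97.6] [-1.6 -3.5 -4.8] 0.261 [ 0.03  0.11 -0.53  0.93 -0.    0.09]
```

View pics/b5_c.png

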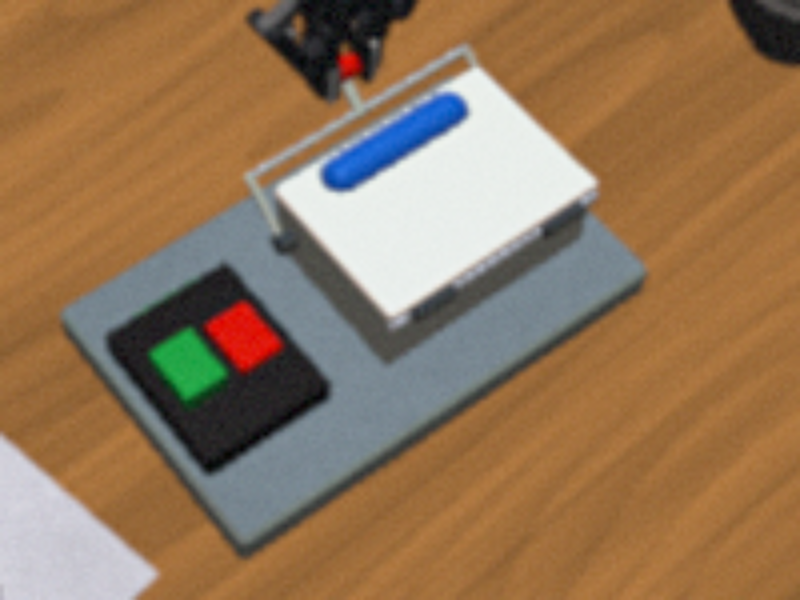

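The bail is following at about 0.8 rad. I continue the arc.

```bash
python3 -m creep '[[0.028,-0.002,0.025,0,0,0],[0.058,-0.003,0.046,0,0,0],[0.09,-0.005,0.064,0,0,0],[0.124,-0.007,0.08,0,0,0],[0.159,-0.009,0.091,0,0,0],[0.195,-0.011,0.099,0,0,0],[0.232,-0.013,0.104,0,0,0],[0.258,-0.015,0.105,0,0,0]]'
python3 st.py pics/b6
```

```text
clock: 29.23
position: [0.5093, 0.0762, 0.1187]
eef_rot: [0.029, 1.0, -0.001, -0.002]
contact_force: [-6.1, -4.7, -3.9]
width: 0.246
scene blue [318. 165.] 296 station mm med [-35.   -6.7 101.8] min [-48. -54.  92.] max [-27.  49. 134.]
scene red [281. 214.] 194 station mm med [   0.4 -145.8   60.2] min [ -25. -161.   51.] max [  20. -127.   66.]
scene green [267. 221.] 210 station mm med [   0.4 -185.9   68.2] min [ -29. -201.   52.] max [  20. -165.   73.]
top red [285. 214.] 109 station mm med [  -1.2 -145.9   59.2] min [ -20. -160.   54.] max [  19. -132.   66.]
29.33 tcp station [-39.4   0.3 118.7] [-3.7 -3.7 -4.6] 0.246 [ 0.02  0.17 -0.41  0.99 -0.    0.08]
```

View pics/b6_c.png

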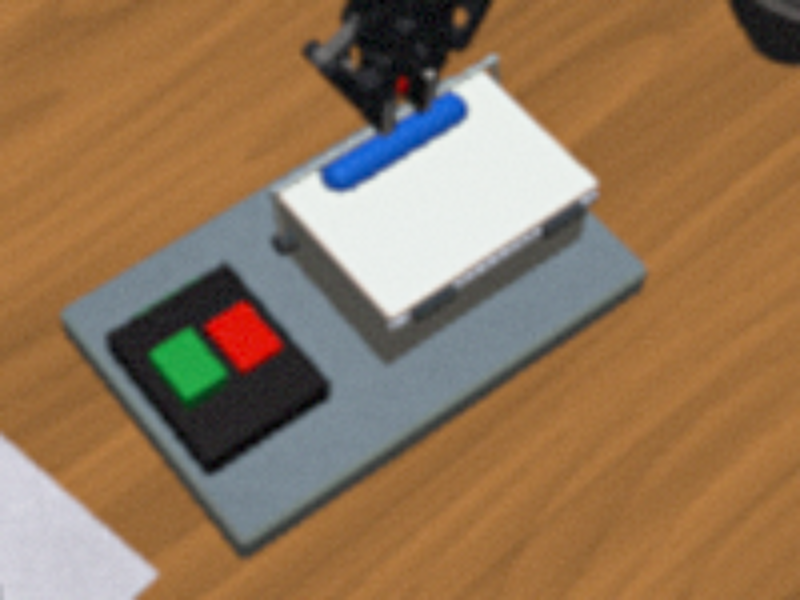

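```bash
python3 ch.py pics/w14.png
```

```text
29.38 [0.5102 0.0761 0.1187] [ 0.02  0.17 -0.41  0.99 -0.    0.08] jaw yaw 86.6 tz [-0.001 -0.001 -1.   ]
```

View pics/w14.png

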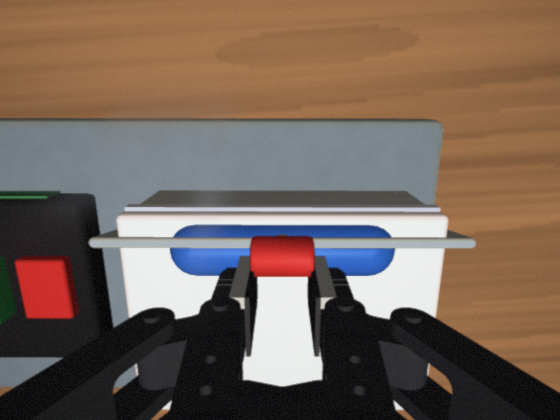

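The knob is gripped at (283,255), with the cross wire over the crown. I push over center to the stop.

```bash
python3 -m creep '[[0.03,-0.002,-0.001,0,0,0],[0.066,-0.004,-0.006,0,0,0],[0.098,-0.006,-0.013,0,0,0],[0.125,-0.007,-0.02,0,0,0],[0.135,-0.008,-0.02,0,0,0],[0.135,-0.008,-0.02,0,0,0]]'
python3 ch.py pics/w15.png
```

```text
clock: 29.93
position: [0.5379, 0.0745, 0.1154]
eef_rot: [0.029, 1.0, -0.001, 0.0]
contact_force: [-2.2, -4.0, -0.1]
width: 0.234
29.98 [0.5379 0.0745 0.1155] [ 0.02  0.22 -0.36  0.99 -0.    0.08] jaw yaw 86.64 tz [ 0.001 -0.001 -1.   ]
```

View pics/w15.png

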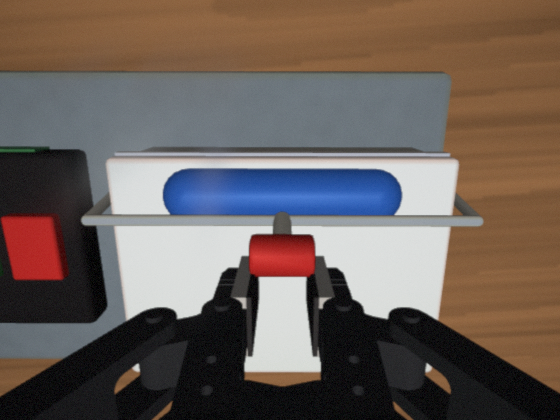

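The bail is over center, with the wire at row 220 behind the crown. I release, rise and measure.

```bash
python3 -m creep '[[0,0,0,0,0,0],[0,0,0,0,0,0],[0,0,0,0,0,0],[0,0,0,0,0,0]]' 0.5
python3 -m creep '[[0,0,0.1,0,0,0],[0,0,0.25,0,0,0],[0,0,0.4,0,0,0],[0,0,0.5,0,0,0],[0.05,0,0.6,0,0,0],[0.05,0,0.6,0,0,0]]'
python3 ch.py pics/w16.png; python3 st.py pics/b7; python3 - <<'E'
from h import *
im,W,cam=look('wrist')
o=np.array([.5495,.0735]);y=np.radians(-3.4)
for ce,a,P,m in blobs(im,W,*RED):
    d=P.copy(); d[:,:2]-=o; q=np.stack([d[:,0]*np.cos(y)+d[:,1]*np.sin(y),-d[:,0]*np.sin(y)+d[:,1]*np.cos(y),d[:,2]],1)*1000
    print(ce,a,q.mean(0).round(1),np.percentile(q,3,axis=0).round(0),np.percentile(q,97,axis=0).round(0))
E
```

```text
clock: 30.37
position: [0.5387, 0.0756, 0.1155]
eef_rot: [0.029, 1.0, 0.001, 0.002]
contact_force: [0.5, -0.7, -0.9]
width: 0.502
clock: 30.87
position: [0.552, 0.0755, 0.24]
eef_rot: [0.029, 1.0, 0.001, 0.006]
contact_force: [1.1, -0.5, 1.6]
width: 0.498
30.92 [0.5502 0.0754 0.2376] [ 0.02  0.14 -0.18  1.24  0.    0.08] jaw yaw 86.68 tz [ 0.008  0.001 -1.   ]
scene blue [331. 155.] 19 station mm med [-40.1  37.7 103.4] min [-47.  30.  99.] max [-36.  49. 106.]
scene blue [320. 167.] 71 station mm med [-29.5  -2.3  97.7] min [-33. -50.  94.] max [-26.  44. 105.]
scene blue [310. 168.] 78 station mm med [-42.  -26.6 103. ] min [-50. -53.  98.] max [-28.  -1. 129.]
scene red [323. 158.] 35 station mm med [-24.5  -2.7 138.5] min [-31. -12. 132.] max [-20.   7. 142.]
scene red [280. 214.] 187 station mm med [   0.4 -145.7   60. ] min [ -23. -161.   51.] max [  20. -127.   64.]
scene green [267. 221.] 210 station mm med [   0.5 -185.8   68.3] min [ -29. -201.   51.] max [  21. -165.   73.]
top blue [245. 225.] 115 station mm med [-44.5 -23.1 100.7] min [-54. -54.  88.] max [-35.   5. 108.]
top red [285. 214.] 110 station mm med [  -1.2 -145.8   59.9] min [ -21. -160.   53.] max [  18. -132.   65.]
top red [238. 218.] 16 station mm med [-28.9  -5.4 136.8] min [-33. -10. 132.] max [-24.  -0. 142.]
31.07 tcp station [ -3.4   1.5 233.1] [-1.4  0.3  0. ] 0.502 [ 0.02  0.15 -0.18  1.24  0.    0.08]
[280. 175.] 674 [-26.9   0.3 136.7] [-33.  -9. 134.] [-20.  10. 139.]
[116. 190.] 1395 [   1.3 -144.    59. ] [ -17. -158.   58.] [  19. -130.   60.]
```

View pics/w16.png

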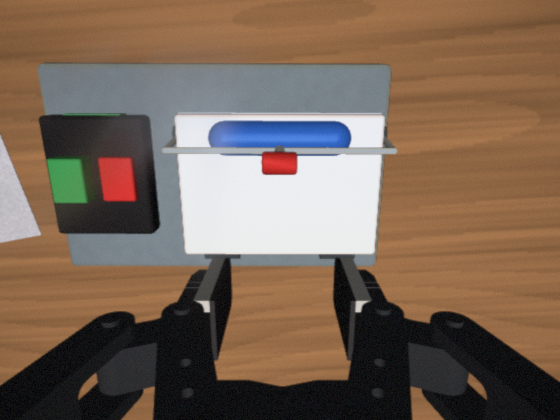

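View pics/b7_c.png

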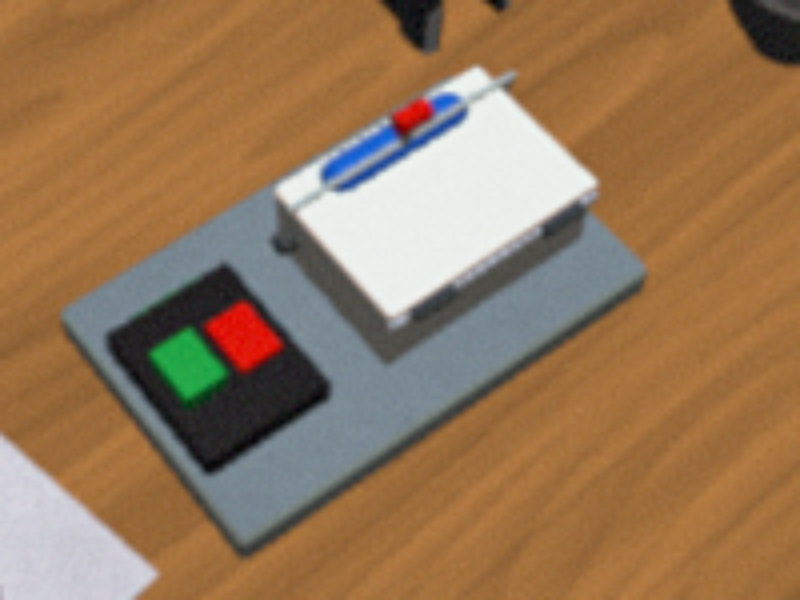

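The clasp is over center, but the knob at x≈-26 mm reads about 1.75 rad, a little short of the 1.84 stop. I'll push the knob gently from the front with shut fingers until the force rises.

```bash
python3 -m creep '[[-0.1,0.005,0,0,0,0],[-0.2,0.01,0,0,0,0],[-0.33,0.013,0,0,0,0],[-0.33,0.013,0,0,0,0],[-0.33,0.013,0,0,0,0]]' 0
python3 -m creep '[[0,0,-0.15,0,0,0],[0,0,-0.3,0,0,0],[0,0,-0.45,0,0,0],[0,0,-0.52,0,0,0],[0,0,-0.52,0,0,0],[0,0,-0.52,0,0,0]]'
python3 st.py pics/b8 | tail -1
```

```text
clock: 31.53
position: [0.479, 0.0777, 0.2329]
eef_rot: [0.029, 1.0, -0.0, -0.001]
contact_force: [0.3, 0.4, 0.5]
width: 0.007
clock: 32.03
position: [0.4807, 0.0776, 0.1292]
eef_rot: [0.029, 1.0, -0.0, -0.001]
contact_force: [-0.3, 0.0, -0.6]
width: 0.003
32.13 tcp station [-67.    0.2 131.4] [ 0.5 -1.  -0.5] 0.001 [ 0.03  0.11 -0.45  1.    0.    0.09]
```

```bash
python3 -m creep '[[0,0,-0.03,0,0,0],[0.04,-0.002,-0.03,0,0,0],[0.08,-0.005,-0.03,0,0,0],[0.1,-0.006,-0.03,0,0,0],[0.11,-0.006,-0.03,0,0,0]]'
python3 -m creep '[[0.01,0,0,0,0,0],[0.015,-0.001,0,0,0,0],[0.015,-0.001,0,0,0,0]]'
python3 -m creep '[[0.01,0,0,0,0,0],[0.015,-0.001,0,0,0,0],[0.015,-0.001,0,0,0,0]]'
```

```text
clock: 32.55
position: [0.5046, 0.0763, 0.1249]
eef_rot: [0.029, 1.0, -0.0, 0.001]
contact_force: [-1.4, -0.2, 0.2]
width: 0.0
clock: 32.8
position: [0.5063, 0.0763, 0.1243]
eef_rot: [0.029, 1.0, 0.0, 0.0]
contact_force: [-0.4, 0.2, -0.1]
width: -0.003
clock: 33.05
position: [0.5089, 0.0761, 0.1241]
eef_rot: [0.029, 1.0, 0.0, -0.0]
contact_force: [0.0, -0.8, -0.4]
width: -0.0
```

```bash
python3 -m creep '[[0.01,0,0,0,0,0],[0.02,-0.001,0,0,0,0],[0.02,-0.001,0,0,0,0]]'
python3 -m creep '[[0.01,0,0,0,0,0],[0.02,-0.001,0,0,0,0],[0.02,-0.001,0,0,0,0]]'
python3 ch.py pics/w17.png
```

```text
clock: 33.3
position: [0.5105, 0.076, 0.1239]
eef_rot: [0.029, 1.0, 0.0, -0.003]
contact_force: [-6.3, 1.0, 4.7]
width: -0.0
clock: 33.55
position: [0.5106, 0.076, 0.1235]
eef_rot: [0.029, 1.0, 0.0, -0.007]
contact_force: [-13.6, 0.9, 9.5]
width: -0.002
33.6 [0.5106 0.076  0.1235] [ 0.02  0.18 -0.39  1.01  0.    0.08] jaw yaw 86.7 tz [-0.013  0.001 -1.   ]
```

View pics/w17.png

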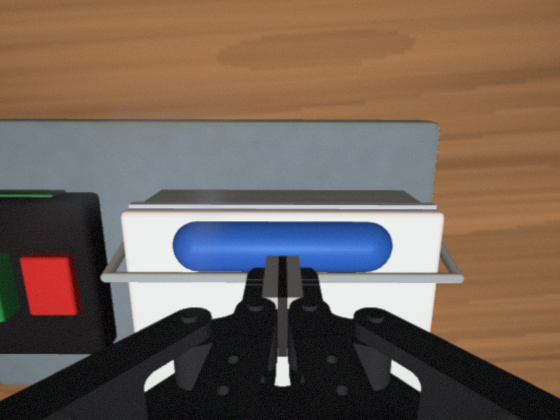

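A hard stop: the force rose to 14 N with no motion, and the TCP geometry puts the knob at x≈-20, i.e. 1.84 rad. I back off, verify, and go to the green key.

```bash
python3 -m creep '[[-0.06,0.003,0,0,0,0],[-0.1,0.006,0,0,0,0],[-0.1,0.006,0.15,0,0,0],[-0.1,0.006,0.3,0,0,0],[-0.1,0.006,0.45,0,0,0],[-0.1,0.006,0.5,0,0,0]]'
python3 -m creep '[[0.05,-0.15,0,0,0,0],[0.1,-0.3,0,0,0,0],[0.15,-0.45,0,0,0,0],[0.2,-0.6,0,0,0,0],[0.22,-0.75,0,0,0,0],[0.22,-0.9,0,0,0,0],[0.22,-0.94,0,0,0,0],[0.22,-0.94,0,0,0,0]]'
python3 st.py pics/b9; python3 ch.py pics/w18.png
```

```text
clock: 34.15
position: [0.5003, 0.0769, 0.2294]
eef_rot: [0.029, 1.0, 0.0, 0.005]
contact_force: [1.3, 0.7, 0.1]
width: 0.002
clock: 34.82
position: [0.5413, -0.1132, 0.2239]
eef_rot: [0.031, 1.0, -0.0, 0.0]
contact_force: [0.8, -0.3, -0.8]
width: 0.0
scene blue [331. 156.] 34 station mm med [-38.7  37.9 102.8] min [-48.  29.  99.] max [-33.  50. 106.]
scene blue [310. 168.] 122 station mm med [-39.4 -27.  103.1] min [-49. -54.  97.] max [-24.  12. 131.]
scene red [324. 161.] 31 station mm med [-16.5  -2.7 135.2] min [-21. -13. 131.] max [-13.   7. 141.]
scene red [281. 214.] 187 station mm med [   0.3 -145.6   60.3] min [ -25. -161.   51.] max [  20. -127.   65.]
scene green [267. 221.] 212 station mm med [   0.6 -186.3   68.4] min [ -28. -201.   50.] max [  20. -165.   72.]
top blue [238. 224.] 245 station mm med [-42.8  -1.5 100.2] min [-54. -54.  90.] max [-31.  52. 108.]
top red [237. 216.] 33 station mm med [-21.5  -0.3 134.7] min [-28. -10. 131.] max [-15.   9. 139.]
34.92 tcp station [   2.3 -184.4  224. ] [0.5 0.3 1.1] 0.002 [-0.32  0.15 -0.2   1.22  0.   -0.26]
34.97 [ 0.5408 -0.1102  0.2241] [-0.32  0.15 -0.2   1.22  0.   -0.26] jaw yaw 86.7 tz [-0.     0.001 -1.   ]
```

View pics/b9_c.png

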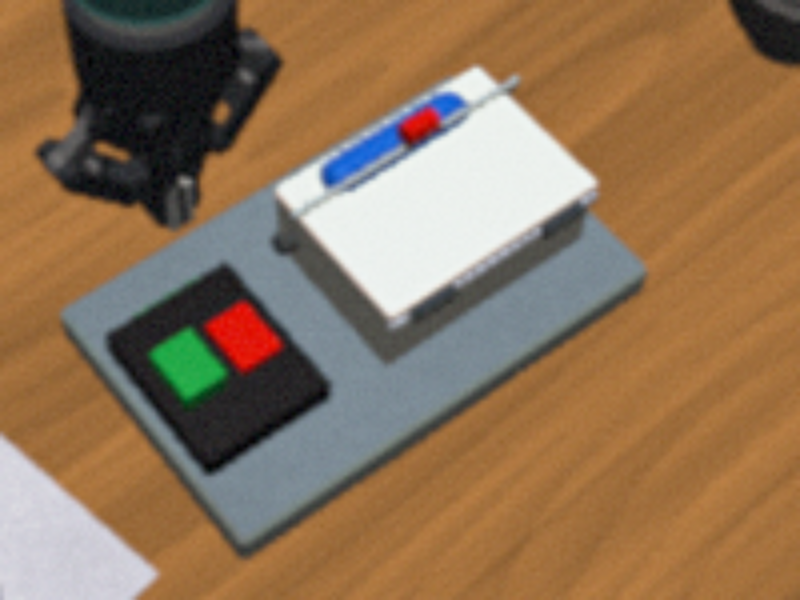

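View pics/w18.png

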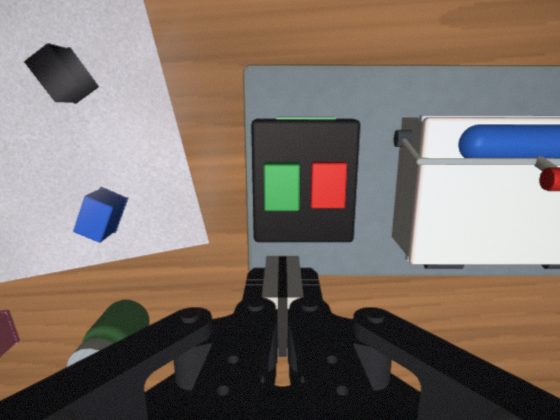

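The bail is at its stop (knob x≈-20 mm). The green key, at (282,187), is under the tool, and I press it.

```bash
python3 -m creep '[[0,0,-0.2,0,0,0],[0,0,-0.4,0,0,0],[0,0,-0.6,0,0,0],[0,0,-0.74,0,0,0],[0,0,-0.74,0,0,0],[0,0,-0.77,0,0,0],[0,0,-0.79,0,0,0],[0,0,-0.81,0,0,0]]'
python3 -m creep '[[0,0,-0.01,0,0,0],[0,0,-0.02,0,0,0],[0,0,-0.03,0,0,0],[0,0,-0.03,0,0,0]]'
```

```text
clock: 35.68
position: [0.5431, -0.1111, 0.0646]
eef_rot: [0.029, 1.0, -0.0, 0.002]
contact_force: [-0.9, 0.7, 3.1]
width: -0.004
clock: 36.02
position: [0.5426, -0.1117, 0.059]
eef_rot: [0.029, 1.0, -0.0, 0.001]
contact_force: [-3.8, 0.7, 11.0]
width: 0.002
```

```bash
python3 -m creep '[[0,0,-0.005,0,0,0],[0,0,-0.005,0,0,0]]'
python3 -m creep '[[0,0,0.15,0,0,0],[0,0,0.3,0,0,0],[0,0,0.5,0,0,0],[0,0,0.7,0,0,0],[0,0,0.9,0,0,0],[0,0,0.9,0,0,0],[0,0,0.9,0,0,0]]'
python3 st.py pics/b10; python3 ch.py pics/w19.png; python3 - <<'E'
from h import *
im,W,cam=look('wrist')
for n,k in (('R',RED),('G',GRN)):
  for ce,a,P,m in blobs(im,W,*k): print(n,ce,a,np.median(P,0).round(4))
E
```

```text
clock: 36.18
position: [0.5426, -0.1117, 0.0589]
eef_rot: [0.029, 1.0, -0.0, 0.002]
contact_force: [-5.7, 2.4, 17.1]
width: 0.0
clock: 36.77
position: [0.5439, -0.1122, 0.2397]
eef_rot: [0.029, 1.0, -0.001, 0.004]
contact_force: [-0.6, -0.2, -0.1]
width: 0.001
scene blue [331. 156.] 33 station mm med [-39.4  37.4 103.1] min [-48.  30. 100.] max [-33.  49. 108.]
scene blue [310. 168.] 119 station mm med [-39.8 -27.4 102.6] min [-49. -53.  95.] max [-25.   7. 127.]
scene red [324. 161.] 31 station mm med [-16.   -4.3 135.3] min [-21. -14. 133.] max [-12.   6. 141.]
scene red [280. 212.] 195 station mm med [   0.4 -145.9   68.1] min [ -30. -161.   51.] max [  20. -125.   73.]
scene green [267. 222.] 209 station mm med [   0.7 -185.9   60.3] min [ -25. -201.   51.] max [  21. -168.   66.]
top blue [238. 223.] 242 station mm med [-42.5  -1.1 101. ] min [-54. -54.  93.] max [-32.  52. 109.]
top red [237. 216.] 33 station mm med [-21.5  -0.3 135.6] min [-28. -10. 130.] max [-15.   9. 141.]
36.87 tcp station [   2.4 -184.9  235.2] [-0.2 -0.2 -1.3] 0.0 [-0.32  0.15 -0.18  1.24 -0.   -0.26]
36.92 [ 0.5402 -0.111   0.2341] [-0.32  0.15 -0.18  1.24 -0.   -0.26] jaw yaw 86.66 tz [-0.002  0.001 -1.   ]
R [328. 187.] 1532 [ 0.5416 -0.0706  0.0673]
R [551. 178.] 350 [0.5293 0.0686 0.1354]
```

View pics/b10_s.png

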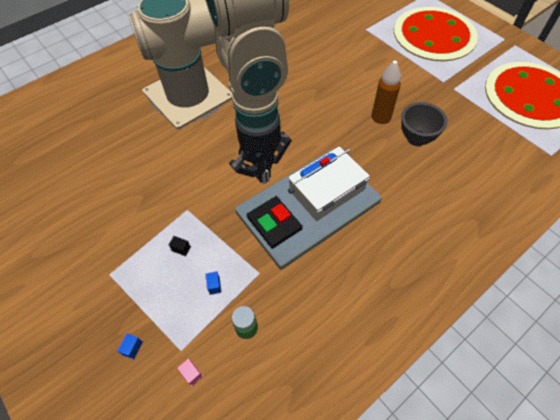

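View pics/w19.png

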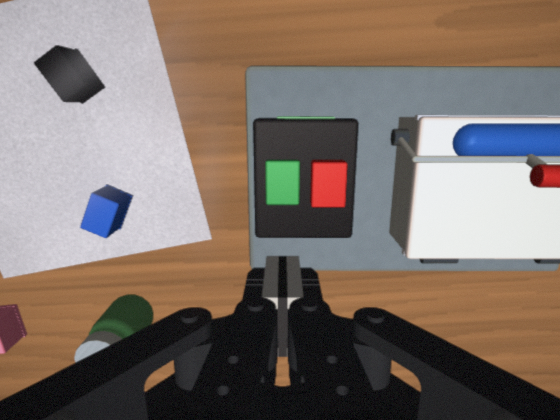

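The scene shows green down (60 mm) at (267,222) and red up (68 mm) at (280,212). The lid is shut under the clamped bail at (324,161), no yellow is left on the counter, and the bystanders have not moved. The robot is clear, so I hand in.

```bash
python3 -c "
from plant import workorder
print(workorder.close_job())"
```

```text
the job is handed in; nothing more can be done
None
```

The job is done in the order asked and handed in at about 37 s, well under the 210 s limit.

**What I did:** I pressed the red stop key and the green key popped up. I set both cheese portions on the counter (only two were there) upright inside the canister. I pushed the lid shut from behind, swung the bail over center by its knob, then pressed the green key.

**Last checks:**
- **Keys:** green reads 60 mm (down) and red 67–68 mm (up).
- **Bail:** after the first swing the knob read only about 1.75 rad, so I nudged it on. It then met a hard stop at about 14 N, and the knob at x ≈ -20 mm matches 1.84 rad.
- **Canister:** the lid is shut. The cheese was last seen standing inside just before closing.
- **Counter:** no yellow portion is left out. The squeeze bottle, mortar, spice jar and the blue, pink and black blocks look unmoved in the pictures, though I did not measure them.

During the swing the jaw reading fell from 0.26 to 0.23 as the knob shifted in the pads, but it was not lost. No other check failed or disagreed.

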